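# Change over the core dryer

## Robot

A 7-joint arm with a two-finger parallel gripper is mounted at the origin on the work surface. World frame = base frame: x ahead of the robot, y to its left, z up, the work surface at z = 0. Lengths are in m, angles in rad, forces in N, time in s.
With the tool pointing down it reaches from about 0.425 to 0.925 m from the base axis. Payload 6.8 kg.
Tool frame: the origin (TCP) lies on the front face of the gripper's body, between the roots of the fingers; the fingertips stand 73 mm ahead of it and the grasp point (between the pads) lies 54 mm ahead of it; z points along the fingers, y is the direction in which the jaws open and shut (so a half turn about z gives the same grasp; the last joint's range is limited). The gripper opens to 85 mm and grips with 20 to 120 N. Pads are 22 mm wide; open, the fingers measure 114 mm over their backs; the gripper's body (76 mm by 85 mm) begins 54 mm behind the grasp point. The pads swing forward as they close: fully open they stand 13 mm farther back than shut.
Start: joints at [-1.317, 0.477, 0.022, 1.555, -0.011, 1.109, -0.083], TCP at [0.239, 0.631, 0.304] pointing down, gripper open.
Joint ranges: [-2.96, 2.96], [-0.34, 2.1], [-1.41, 1.46], [0.24, 2.44], [-1.37, 4.51], [0.17, 1.92], [-2.96, 2.96]. Speed limits (rad/s): [2.39, 2.39, 3.14, 3.14, 3.14, 3.14, 3.14].

## Interface

Orientations are given as a unit quaternion [w, x, y, z].
In Python, from station import get_obs, read_camera, hand_in, spot_in, cut_out, spot_point gives the robot as it stands. The module is installed in compiled form; this text tells all that it offers.
- The arm moves only by the tool move_arm, never from a script. Its arguments are lists of equal length, an entry for each row: "gripper": the opening, from 0 (shut) to 1 (fully open); "xyz": the shift along the tool's x, y, z in cm, a list of three; "twist": the turn about the tool's z in rad. A call has 1 to 5 rows; each row is the pose to reach, as a shift and turn from the pose commanded when the call began, along the tool's axes at that moment; what a row does not reach only later rows make up. A row lasts 1/12 s, in which the tool goes at most 41.7 mm and 7.16 degrees, less where a joint would pass 70% of its speed; a pose out of reach is approached as far as the arm can. A call with a gripper value outside its range is refused whole. The fingers move at their own pace and stop on an object; "squeeze" is the grip in N (left out, the last holds). Time passes only in rows, so rows that repeat a pose let the fingers close. It gives the time, the measured TCP pose, the force and the opening at its end, in the units of the state.
- get_obs(): the state, without advancing time (a new reading comes with each control period).
- read_camera(name): name is "scene" or "top" or "wrist"; returns a dict with "pixels" (384x512x3 uint8, red, green, blue), "fx", "fy", "cx", "cy" (pixels), "k1" (the pictures are not rectified: a ray, as slopes to the right and down, at radius r is drawn at 1 + k1 r^2 times it, then the intrinsics apply), "R" (3x3) and "t" (3): a world point X has camera coordinates R X + t. Camera axes: x right, y down, z forward; pixel columns grow to the right and rows downward; lengths in m; the calibration is good to about 2 mm. A picture is of the moment at which its call begins. There is no depth.
- hand_in(): hands the job in, once; it reports no verdict.
Trained networks look in the newest picture that a camera, given by its name, has taken for a name from the list of things; names that differ only in an ending like _2 or _b are one class to them, and where a whole thing is asked for, a point or a joint stands for the part that bears it (a point fixed in the world has none). Each returns a list of dicts, best first, with "p" (0 to 1); they miss things now and then, are a little off and sometimes report something else, mostly with a low value. They report only what shows in the picture. A call takes as long as a camera call. They do not tell look-alikes from the thing itself.
- spot_in(query, camera): "centre" ([x, y, z] in m, in world coordinates, good to about 4 mm: the middle of the surface that is visible of it).
- cut_out(query, camera): "pixels" (384x512 bool, what is visible of it).
- spot_point(query, camera): "centre" ([x, y, z] in m, in world coordinates, good to about 4 mm: a listed point, or the origin of a listed thing).
The state is a dict: "t": time; "q": joint angles; "joint_vel": joint speeds; "joint_torque": joint torques, N m; "eef_pos": TCP position; "tool_rot": TCP orientation; "contact_force": force on the tool from outside, world axes, zero at the start; "torque": the same for the moment, N m; "gripper_width": opening from 0.0 (shut) to 1.0 (fully open).
Only numpy, scipy, OpenCV 4.12 (cv2) and the standard library are available. Lean on these libraries where they do the work, as an engineer would, in place of code of your own. Each camera call takes 0.05 s, during which the arm holds its last target.

## Task

Take the two plates of dry, pale cores out of the core dryer and lay them flat, side by side, on the cork cooling board. Slide every plate of dark wet cores, the one on the freely turning wheel and those on the bench, fully home into a dryer bay of its own, grip fin towards the front of the dryer. When all are in, pull the dryer's sprung red start knob up to its stop and let it spring back; leave the brush pot, jar, tin and mould ring where they are.

Things in the scene. Friction and masses are not known exactly. Their poses are not given: they have to be found in the camera images.
- dryer: fixed core dryer, 278 mm wide (y), 250 mm deep. Origin: on the bench under the centre of a plate fully home in the middle bay; x points inwards. Floor 18 mm above the bench from x = -125 mm (open apron) to 50 mm, where the green housing, 75 mm high, is the back stop. Three bays at y = -88, 0, 88 mm; a yellow strip marks the one empty at the start
- bay0 (a point): point on the dryer floor where a plate's origin lies when fully home in the bay at y = -88 mm; axes as the dryer's. The bay is 74 mm wide between dividers, from x = 0 to 50 mm of this point; divider noses taper from x = -25 to 0 mm, 10 mm above the floor. Lips over both edges (underside 9, top 15 mm above the floor, 60 mm apart): plates slide in flat along x
- bay1 (a point): the same point for the middle bay, as bay0
- bay2 (a point): the same point for the bay at y = +88 mm, as bay0
- start_knob (a joint): height of the sprung start knob in m: 0 is down (at rest), 0.030 is pulled up to its stop; the spring pulls it back with 3 to 7 N
- knob_grip (a point): centre of the red start knob on top of the dryer housing, an upright cylinder 30 mm in diameter and 26 mm high on a 12 mm stem; its top is 13 mm above this point, its underside 13 mm below, and the housing's top 35 mm below when down. It moves straight up
- wheel: free-running banding wheel on a fixed foot, dark steel disc 200 mm in diameter, top 50 mm above the bench. Origin: on the bench on its axis
- board: fixed cork cooling board 150 x 170 mm (x, y), 12 mm thick. Origin: centre of its underside
- dry_plate1: aluminium plate 100 x 70 x 6 mm with two pale sand-coloured dry spout cores (to 25 mm above its underside) and a black upright grip fin near its rear edge. Origin: centre of underside; x from fin to front edge (goes into a bay first), z up. Fin: 28 mm long in x, 10 mm thick in y, centred at x = -34 mm, from 6 to 51 mm above the underside. Starts in one of the bays
- dry_plate2: aluminium plate 100 x 70 x 6 mm with two pale sand-coloured dry spout cores (to 25 mm above its underside) and a black upright grip fin near its rear edge. Origin: centre of underside; x from fin to front edge (goes into a bay first), z up. Fin: 28 mm long in x, 10 mm thick in y, centred at x = -34 mm, from 6 to 51 mm above the underside. Starts in one of the bays
- plate_a: aluminium plate 100 x 70 x 6 mm with two dark grey wet spout cores (to 25 mm above its underside) and a black upright grip fin near its rear edge. Origin: centre of underside; x from fin to front edge (goes into a bay first), z up. Fin: 28 mm long in x, 10 mm thick in y, centred at x = -34 mm, from 6 to 51 mm above the underside. Starts on the wheel
- plate_b: aluminium plate 100 x 70 x 6 mm with two dark grey wet spout cores (to 25 mm above its underside) and a black upright grip fin near its rear edge. Origin: centre of underside; x from fin to front edge (goes into a bay first), z up. Fin: 28 mm long in x, 10 mm thick in y, centred at x = -34 mm, from 6 to 51 mm above the underside. Starts on the bench; may be absent
- plate_c: aluminium plate 100 x 70 x 6 mm with two dark grey wet spout cores (to 25 mm above its underside) and a black upright grip fin near its rear edge. Origin: centre of underside; x from fin to front edge (goes into a bay first), z up. Fin: 28 mm long in x, 10 mm thick in y, centred at x = -34 mm, from 6 to 51 mm above the underside. Starts on the bench; may be absent
- brush_pot: terracotta pot, 70 mm in diameter, 90 mm high, at the back of the bench; bystander. Origin: centre of its underside
- blacking: amber glass jar, 48 mm in diameter, 70 mm high; bystander. Origin: centre of its underside
- mould_ring: dark wooden mould ring, 110 mm in diameter, 60 mm high; bystander. Origin: centre of its underside
- tin: steel can with paper label, 60 mm in diameter, 100 mm high; bystander. Origin: centre of its underside
Mind the look-alikes: they are no part of the job. Leave any pink look-alike of the dry_plate2 alone. What is shaped like the plate_c but blue is not meant.

How it is judged:
By the outcome, as a careful person would: the job done as asked, in the order asked, and still so for the second after the job is handed in, with the robot touching nothing.
Of plate_b, plate_c only 1 to 2 are there at a start; the rules pass over those that are not, and their reading is None.
At some moment in a run one of plate_a, plate_b, plate_c may be knocked a few centimetres aside while the robot is not near it.
Once in a run the grip may slacken for a moment while it holds something.
It also fails if it takes over 210 s, if anything falls off the work surface, if the arm or the gripper's body presses on something with over 40 N, if the wrist force passes 120 N, or if a joint passes its speed limit or range.

## Working session

There is one attempt and no reset: what is moved stays moved. The work goes in short steps, Python scripts to look and compute and a tool call to move; the robot and the scene stay as the last step left them, time stands still between calls to the robot, and variables do not carry over. Pictures are saved under pics/ and viewed, and the job is handed in when it is done.

Besides the shell and the picture viewer there is one more tool, called after "Request:" as name(argument=value, ...) on one line, values as JSON. move_arm: Moves the arm, as the interface text tells. Its arguments: {"type":"object","properties":{"gripper":{"type":"array","items":{"type":"number"}},"xyz":{"type":"array","items":{"type":"array","items":{"type":"number"}}},"twist":{"type":"array","items":{"type":"number"}},"squeeze":{"type":"number"}},"required":["gripper","xyz","twist"]}

```bash
ls -la; mkdir -p pics; python3 - <<'E'
from station import *
import cv2,json
o=get_obs()
for k in o: print(k,o[k])
for n in ["scene","top","wrist"]:
    c=read_camera(n)
    print(n,{k:(c[k].tolist() if hasattr(c[k],'tolist') else c[k]) for k in c if k!='pixels'})
    cv2.imwrite(f"pics/{n}0.png",cv2.cvtColor(c['pixels'],cv2.COLOR_RGB2BGR))
E
```

```text
total 12
drwxr-xr-x  3 agent agent 4096 Dec  7 03:58 .
drwxr-xr-x 23 root  root  4096 Dec  7 03:57 ..
drwxr-xr-x  2 agent agent 4096 Dec  7 03:58 pics
t 0.0
q [-1.31706602  0.47780587  0.02233479  1.55646383 -0.01146832  1.10929326
 -0.08311164]
joint_vel [ 0.0021877  -0.00143735  0.00069101 -0.00097798  0.00243771  0.00201161
  0.00029569]
joint_torque [ 2.22968829e-04 -5.96453261e+01  1.60793591e+00 -2.81185716e+01
  1.24165855e-02  9.54501535e-03 -8.20110614e-06]
eef_pos [0.23878595 0.63085677 0.30291642]
tool_rot [-8.47032942e-05  1.79915844e-01  9.83681575e-01 -9.17166194e-04]
contact_force [ 0.13040895  1.18735895 -0.22410871]
torque [-0.01592876 -0.03663707 -0.00626759]
gripper_width 0.9965196542393285
scene {'fx': 357.57748023391883, 'fy': 357.57748023391883, 'cx': 259.9413747210507, 'cy': 189.93063984588858, 'k1': 0.00047187156194686183, 'R': [[-0.8084637240514764, 0.5885443508363536, -0.0013978524363129116], [0.46207806428684745, 0.6332666223004177, -0.6208520335676935], [-0.3645137437707098, -0.5025822640909996, -0.7839265261639169]], 't': [0.46901700689194464, -0.15397251075496646, 1.3804789846891892]}
top {'fx': 452.921913740818, 'fy': 452.921913740818, 'cx': 258.5883689687125, 'cy': 196.0001362077467, 'k1': -0.016697313270686194, 'R': [[0.011798939302912955, -0.9999303647146167, -0.00022528430799378444], [-0.9944943566301234, -0.01171133439340553, -0.10413366063652352], [0.1041237708794826, 0.001452710714177619, -0.9945632860554516]], 't': [-0.08441377005022692, 0.5121152676077141, 1.3643299127970576]}
wrist {'fx': 318.1411351201554, 'fy': 318.1411351201554, 'cx': 253.88028866496467, 'cy': 194.6562891712944, 'k1': 0.01202840519356145, 'R': [[0.3539388011977701, 0.9352674674342135, -0.00144546389805985], [0.9019888730658862, -0.34093556017603305, 0.26491322479783824], [0.2472719108027051, -0.09506686155885052, -0.9642711724205658]], 't': [-0.6745401052521965, -0.035822140421630864, 0.3783580927114023]}
```

View pics/scene0.png

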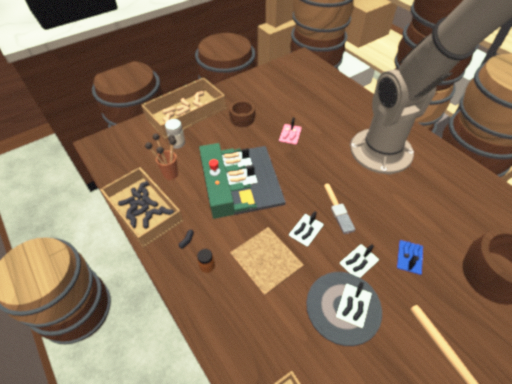

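View pics/top0.png

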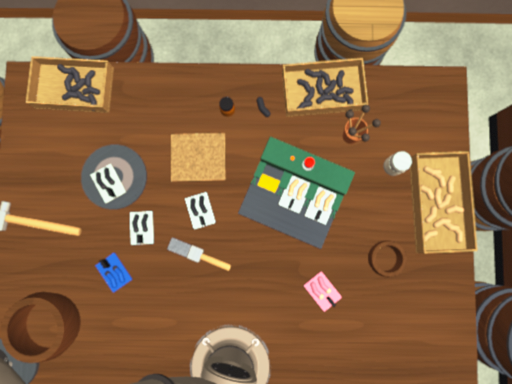

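View pics/wrist0.png

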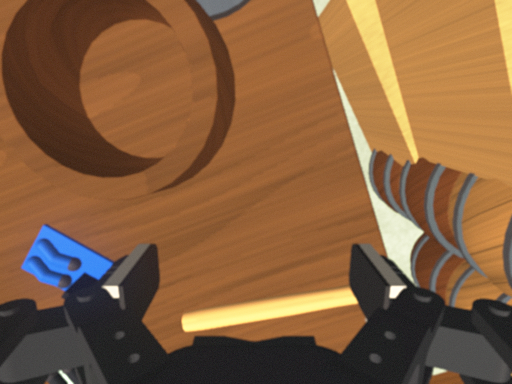

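```bash
cat > h.py <<'E'
from station import *
import numpy as np, cv2
from scipy.spatial.transform import Rotation as Ro
def cam(n):
    return read_camera(n)
def ray(c,uv):
    xd=(uv[0]-c['cx'])/c['fx']; yd=(uv[1]-c['cy'])/c['fy']
    x,y=xd,yd
    for _ in range(20):
        s=1+c['k1']*(x*x+y*y); x,y=xd/s,yd/s
    R=np.array(c['R']);t=np.array(c['t'])
    return -R.T@t, R.T@np.array([x,y,1])
def atz(c,uv,z):
    o,d=ray(c,uv); return o+d*(z-o[2])/d[2]
def proj(c,X):
    p=np.array(c['R'])@np.array(X)+np.array(c['t']); x,y=p[0]/p[2],p[1]/p[2]
    s=1+c['k1']*(x*x+y*y)
    return np.array([c['cx']+c['fx']*x*s,c['cy']+c['fy']*y*s])
def save(c,name,box=None,scale=1,marks=()):
    im=cv2.cvtColor(c['pixels'],cv2.COLOR_RGB2BGR)
    x0,y0,x1,y1=box or (0,0,512,384)
    im=cv2.resize(im[y0:y1,x0:x1],None,fx=scale,fy=scale,interpolation=cv2.INTER_CUBIC)
    for m in marks:
        u=proj(c,m); cv2.drawMarker(im,(int((u[0]+.5-x0)*scale),int((u[1]+.5-y0)*scale)),(255,0,255),cv2.MARKER_CROSS,8,1)
    cv2.imwrite('pics/'+name+'.png',im)
def quat(o): 
    w,x,y,z=o['tool_rot']; return Ro.from_quat([x,y,z,w])
def grasp(o): return o['eef_pos']+quat(o).apply([0,0,.054])
def yawy(o): # direction of tool y in world, deg mod 180
    v=quat(o).apply([0,1,0]); return np.degrees(np.arctan2(v[1],v[0]))%180
def go(target, yaw_y=None, tcp=False):
    """print tool-axis shift (cm) to take grasp pt to target, twist for tool y at yaw deg"""
    o=get_obs(); q=quat(o)
    g=o['eef_pos'] if tcp else grasp(o)
    d=q.inv().apply(np.array(target)-g)*100
    s="shift cm "+np.array2string(d,precision=2,suppress_small=True)
    if yaw_y is not None:
        dy=(yaw_y-yawy(o)+90)%180-90
        s+=f" world yaw change {dy:.1f} deg -> twist {-np.radians(dy):.3f} rad"
    print(s, 'rows>=%d'%np.ceil(np.linalg.norm(d)/4.17))
def st():
    o=get_obs(); z=quat(o).apply([0,0,1])
    print('t %.2f grasp %s yawy %.1f F %s w %.3f ztilt %s q7 %.2f'%(o['t'],np.round(grasp(o),4),yawy(o),np.round(o['contact_force'],1),o['gripper_width'],np.round(z[:2],3),o['q'][6]))
    return o
E
python3 - <<'E'
from h import *
for cn in ["top","scene"]:
    c=cam(cn)
    for q in ["dryer","bay0","bay1","bay2","knob_grip","wheel","board","dry_plate1","plate_a"]:
        for r in spot_point(q,cn):
            if r['p']>.2: print(cn,q,np.round(r['centre'],4),round(r['p'],2),np.round(proj(c,r['centre']),0))
c=cam('top')
save(c,'dry_top',(220,120,380,240),5)
save(c,'bench_top',(70,120,230,240),5)
c=cam('scene')
save(c,'dry_sc',(190,130,310,220),6)
save(c,'bench_sc',(225,190,385,310),5)
E
```

```text
top dryer [ 0.5232 -0.1911 -0.0026] 0.93 [295. 194.]
top bay0 [ 0.5191 -0.1866  0.0187] 0.75 [294. 195.]
top bay0 [0.4108 0.2819 0.0008] 0.75 [142. 228.]
top bay0 [ 0.5539 -0.1061  0.0182] 0.72 [268. 183.]
top bay0 [ 0.4887 -0.2711  0.0207] 0.59 [321. 205.]
top bay1 [ 0.5191 -0.1866  0.0187] 0.75 [294. 195.]
top bay1 [0.4108 0.2819 0.0008] 0.75 [142. 228.]
top bay1 [ 0.5539 -0.1061  0.0182] 0.72 [268. 183.]
top bay1 [ 0.4887 -0.2711  0.0207] 0.59 [321. 205.]
top bay2 [ 0.5191 -0.1866  0.0187] 0.75 [294. 195.]
top bay2 [0.4108 0.2819 0.0008] 0.75 [142. 228.]
top bay2 [ 0.5539 -0.1061  0.0182] 0.72 [268. 183.]
top bay2 [ 0.4887 -0.2711  0.0207] 0.59 [321. 205.]
top knob_grip [ 0.6019 -0.2251  0.1106] 0.45 [309. 163.]
top knob_grip [ 4.11e-01  2.81e-01 -4.00e-04] 0.41 [143. 228.]
top wheel [0.5662 0.3597 0.0022] 0.56 [119. 178.]
top board [ 0.6369  0.1126 -0.002 ] 0.88 [199. 157.]
top dry_plate1 [ 0.2205 -0.2803  0.0012] 0.98 [323. 293.]
top dry_plate1 [ 0.4893 -0.2715  0.0153] 0.86 [321. 205.]
top dry_plate1 [ 0.5252 -0.1906  0.0198] 0.63 [295. 193.]
top plate_a [0.2774 0.3646 0.001 ] 
[... 1010 characters left out ...]
0.0516] 0.7 [355. 303.]
scene bay2 [ 0.557  -0.1152  0.0165] 0.66 [246. 196.]
scene bay2 [ 0.491  -0.2725  0.0202] 0.3 [236. 160.]
scene knob_grip [ 0.6009 -0.2233  0.1129] 0.4 [215. 163.]
scene wheel [ 0.5629  0.3637 -0.0027] 0.89 [342. 312.]
scene board [ 0.6353  0.1072 -0.0023] 0.87 [266. 258.]
scene dry_plate1 [ 0.528  -0.1932  0.0174] 0.85 [240. 178.]
scene dry_plate1 [ 0.2264 -0.2742  0.0047] 0.68 [291. 134.]
scene dry_plate1 [ 0.4893 -0.2722  0.0199] 0.57 [236. 160.]
scene plate_a [ 0.4695  0.1089 -0.002 ] 0.96 [307. 231.]
scene plate_a [0.5437 0.3797 0.0508] 0.88 [355. 305.]
scene plate_a [0.4118 0.2813 0.0045] 0.82 [359. 260.]
scene plate_a [ 0.2703  0.3663 -0.0005] 0.79 [412. 256.]
```

View pics/dry_top.png

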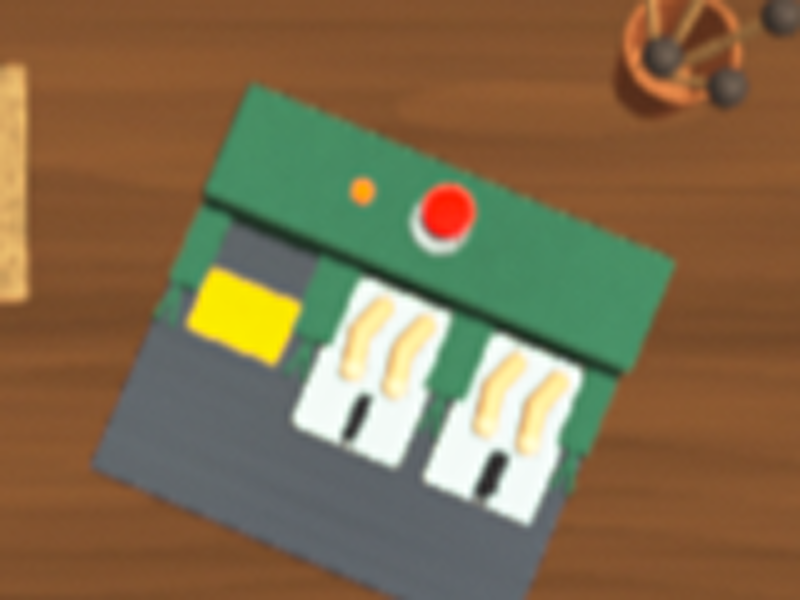

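View pics/bench_top.png

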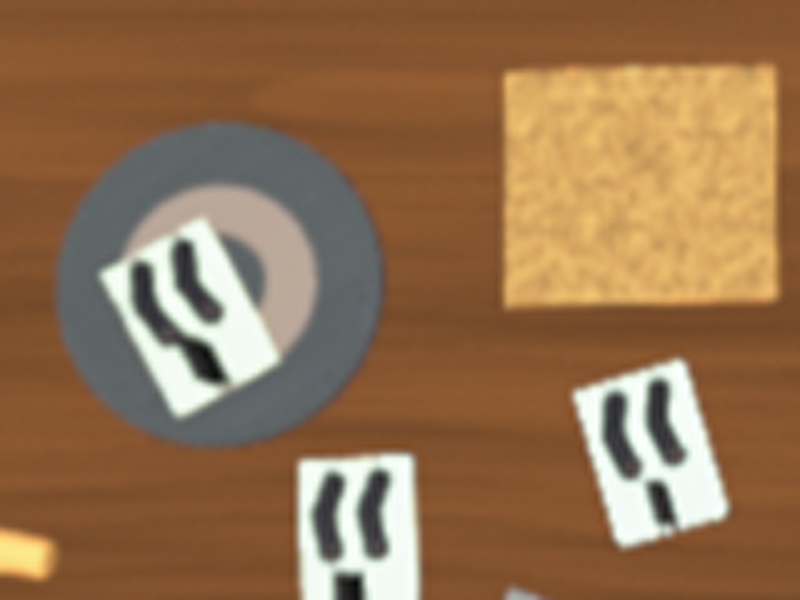

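View pics/dry_sc.png

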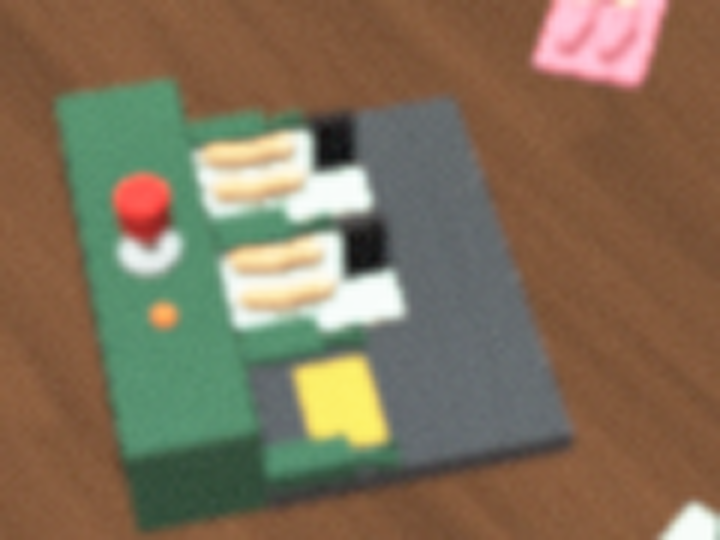

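View pics/bench_sc.png

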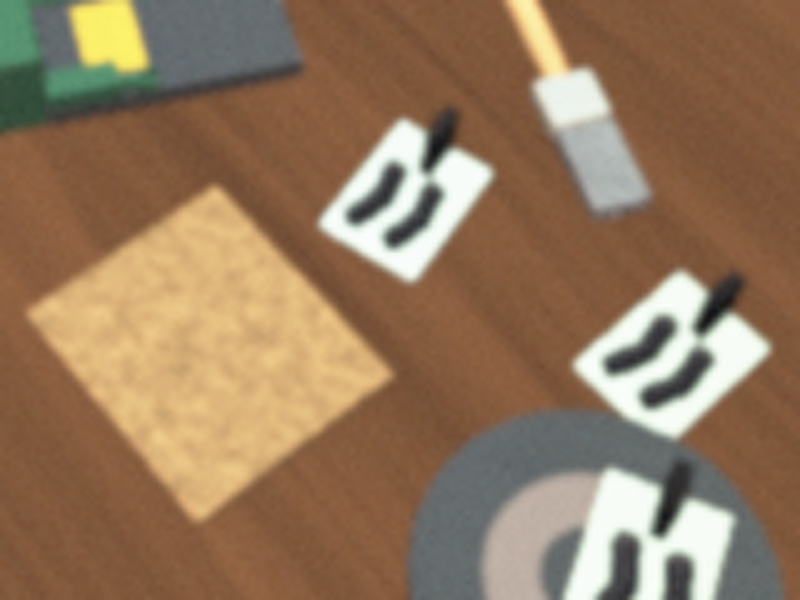

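```bash
cat > fit.py <<'E'
from h import *
from scipy.optimize import least_squares
def fit_pts(c,model,px,x0):
    f=lambda p:np.concatenate([proj(c,[p[0]+np.cos(p[2])*m[0]-np.sin(p[2])*m[1],p[1]+np.sin(p[2])*m[0]+np.cos(p[2])*m[1],m[2]])-u for m,u in zip(model,px)])
    r=least_squares(f,x0); return r.x,np.round(f(r.x),1)
def plate_rect(c,uv,z,rad=45,thr=190):
    """rectangle of whitish pixels near pixel uv, on plane z"""
    im=c['pixels'].astype(int); S=1000; W=180
    ctr=atz(c,uv,z); N=W
    # rectified 1px=1mm
    gx,gy=np.meshgrid(np.arange(-W,W)/2000*1.0,np.arange(-W,W)/2000*1.0)
    P=np.stack([ctr[0]+gx,ctr[1]+gy,np.full_like(gx,z)],-1)
    mp=np.array([[proj(c,P[i,j]) for j in range(0,2*W)] for i in range(0,2*W)],np.float32)
    w=cv2.remap(c['pixels'],mp[...,0],mp[...,1],cv2.INTER_CUBIC)
    m=(w.min(-1)>thr).astype(np.uint8)
    n,l,s,ce=cv2.connectedComponentsWithStats(m)
    # component nearest centre with big area
    k=max(range(1,n),key=lambda i:s[i,4]-5*np.hypot(*(ce[i]-W)))
    pts=np.argwhere(l==k)[:,::-1].astype(np.float32)
    (cx,cy),(a,b),ang=cv2.minAreaRect(pts)
    bx=cv2.boxPoints(((cx,cy),(a,b),ang))
    e0,e1=bx[1]-bx[0],bx[2]-bx[1]
    L=e0 if np.linalg.norm(e0)>np.linalg.norm(e1) else e1
    yaw=np.degrees(np.arctan2(L[1],L[0]))%180
    return np.array([ctr[0]+(cx-W)/2000,ctr[1]+(cy-W)/2000]),sorted([a/2,b/2]),yaw
E
python3 - <<'E'
from fit import *
c=cam('top')
s=lambda *a:[np.array([220,120])+np.array(p)/5-0.1*0 for p in a]
px=s((255,85),(675,263),(628,373),(205,195),(95,467))
mod=[(.125,.139,.075),(.125,-.139,.075),(.05,-.139,.075),(.05,.139,.075),(-.125,.139,.018)]
p,r=fit_pts(c,mod,px,[.52,-.19,-.4]); print('dryer',p,np.degrees(p[2]),r)
px=[np.array([70,120])+np.array(q)/5 for q in [(503,70),(776,65),(778,299),(504,308)]]
mod=[(.075,.085,.012),(.075,-.085,.012),(-.075,-.085,.012),(-.075,.085,.012)]
p,r=fit_pts(c,mod,px,[.63,.11,0]); print('board',p,np.degrees(p[2]),r)
for n,uv,z in [('A',(108,182),.056),('B',(142,228),.006),('C',(200,210),.006)]:
    for t in (150,190): print(n,plate_rect(c,uv,z,thr=t))
E
```

```text
dryer [ 0.52029347 -0.19205588 -0.39320542] -22.52901126016165 [-0.7 -0.7  1.1 -0.3  1.   0.7 -0.5 -0.1 -1.   0.4]
board [0.63536783 0.11283207 0.0352417 ] 2.0192006568854874 [ 0.3  0.2 -0.4 -0.1 -0.1  0.2  0.2 -0.3]
A (array([0.56154259, 0.36312794]), [117.40193176269531, 118.80558013916016], np.float32(30.25644))
A (array([0.55103818, 0.36777691]), [47.85282516479492, 102.24472045898438], np.float32(30.815704))
B (array([0.41316648, 0.28457198]), [73.74369812011719, 103.77037048339844], np.float32(4.3987093))
B (array([0.41311196, 0.28463064]), [71.31755828857422, 100.88346099853516], np.float32(4.5139866))
C (array([0.46885398, 0.10410111]), [73.38874053955078, 103.76140594482422], np.float32(17.628017))
C (array([0.46882789, 0.10401217]), [71.2295913696289, 101.32926940917969], np.float32(17.764853))
```

```bash
python3 - <<'E'
from h import *
o=st(); print(np.round(quat(o).as_matrix(),3))
go([.489,-.179,.20],67.5)
E
```

```text
t 1.30 grasp [0.2389 0.6313 0.2499] yawy 69.3 F [ 0.6 -0.1  0.7] w 1.002 ztilt [0. 0.] q7 -0.08
[[-0.935  0.354  0.   ]
 [ 0.354  0.935  0.   ]
 [-0.     0.    -1.   ]]
shift cm [-52.07 -66.93   4.99] world yaw change -1.8 deg -> twist 0.031 rad rows>=21
```

Request:
move_arm(gripper=[0.6, 0.6, 0.6, 0.6, 0.6], xyz=[[-3.4, -2.2, 0], [-6.8, -4.4, 0], [-10.2, -6.6, 0], [-13.6, -8.8, 0], [-17, -11, 0]], twist=[0, 0, 0, 0, 0], squeeze=80)

```text
t: 1.72
eef_pos: [0.3598, 0.4666, 0.3041]
tool_rot: [0.0, 0.18, 0.984, 0.0]
contact_force: [0.5, 0.5, -0.2]
gripper_width: 0.599
```

Request:
move_arm(gripper=[0.6, 0.6, 0.6, 0.6, 0.6], xyz=[[-3.4, -2.2, 0], [-6.8, -4.4, 0], [-10.2, -6.6, 0], [-13.6, -8.8, 0], [-17, -11, 0]], twist=[0, 0, 0, 0, 0])

```text
t: 2.13
eef_pos: [0.4799, 0.3035, 0.3042]
tool_rot: [0.0, 0.18, 0.984, 0.0]
contact_force: [0.7, 0.7, 0.2]
gripper_width: 0.601
```

```bash
python3 - <<'E'
from h import *
o=st()
go([.489,-.179,.20],67.5)
E
```

```text
t 2.13 grasp [0.4799 0.3035 0.2502] yawy 69.3 F [0.7 0.7 0.2] w 0.601 ztilt [0.    0.001] q7 0.58
shift cm [-17.92 -44.81   5.  ] world yaw change -1.8 deg -> twist 0.031 rad rows>=12
```

Request:
move_arm(gripper=[0.6, 0.6, 0.6, 0.6, 0.6], xyz=[[-1.2, -3.0, 0], [-2.4, -6.0, 0], [-3.6, -9, 0], [-4.8, -12, 0], [-6, -15, 0]], twist=[0.031, 0.031, 0.031, 0.031, 0.031])

```text
t: 2.55
eef_pos: [0.4819, 0.1421, 0.3041]
tool_rot: [0.0, 0.195, 0.981, 0.0]
contact_force: [0.8, -0.9, 0.7]
gripper_width: 0.599
```

Request:
move_arm(gripper=[0.6, 0.6, 0.6, 0.6, 0.6], xyz=[[-1.2, -3.0, 0], [-2.4, -6.0, 0], [-3.6, -9, 0], [-4.8, -12, 0], [-6, -15, 0]], twist=[0, 0, 0, 0, 0])

```text
t: 2.97
eef_pos: [0.4798, -0.0194, 0.3042]
tool_rot: [0.0, 0.195, 0.981, 0.0]
contact_force: [-0.1, -0.1, -0.2]
gripper_width: 0.598
```

Request:
move_arm(gripper=[0.6, 0.6, 0.6, 0.6, 0.6], xyz=[[-1.2, -3.0, 0], [-2.4, -6.0, 1], [-3.6, -9, 2], [-4.8, -12, 3], [-6, -15, 4]], twist=[0, 0, 0, 0, 0])

```text
t: 3.38
eef_pos: [0.478, -0.1809, 0.2638]
tool_rot: [0.0, 0.195, 0.981, 0.0]
contact_force: [0.3, 0.1, 0.1]
gripper_width: 0.604
```

```bash
python3 - <<'E'
from h import *
o=st()
go([.489,-.179,.20],67.5)
c=cam('wrist')
# expected fin tops & plate corners
yaw=np.radians(-22.5); D=np.array([.5203,-.1921])
def P(x,y,z): return [D[0]+np.cos(yaw)*x-np.sin(yaw)*y, D[1]+np.sin(yaw)*x+np.cos(yaw)*y, z]
m=[]
for by in (-.088,0): 
    m+= [P(-.048,by,.069),P(-.02,by,.069),P(-.05,by-.035,.024),P(-.05,by+.035,.024)]
m+=[P(-.125,.139,.018),P(.05,.139,.075)]
save(c,'w1',None,1.5,m)
E
```

```text
t 3.38 grasp [ 0.478  -0.1809  0.2098] yawy 67.5 F [0.3 0.1 0.1] w 0.604 ztilt [0.001 0.   ] q7 1.57
shift cm [-0.94  0.6   0.98] world yaw change -0.0 deg -> twist 0.000 rad rows>=1
```

View pics/w1.png

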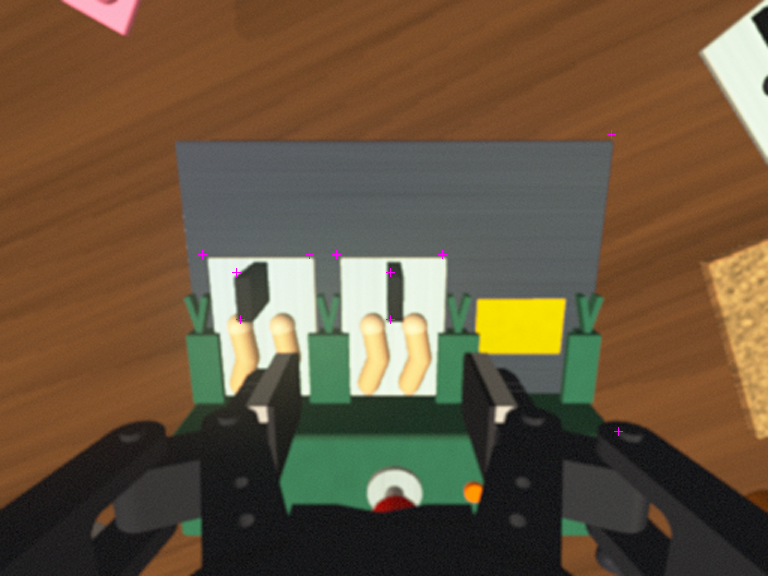

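```bash
python3 - <<'E'
from fit import *
c=cam('wrist')
px=[np.array(p)/1.5-.5*0 for p in [(177,142),(612,142),(208,258),(315,258),(341,258),(447,258)]]
mod=[(-.125,-.139,.018),(-.125,.139,.018),(-.05,-.123,.024),(-.05,-.053,.024),(-.05,-.035,.024),(-.05,.035,.024)]
p,r=fit_pts(c,mod,px,[.52,-.19,-.4]); print(p,np.degrees(p[2]),r)
p,r=fit_pts(c,mod[:2],px[:2],[.52,-.19,-.4]); print(p,np.degrees(p[2]),r)
p,r=fit_pts(c,mod[2:],px[2:],[.52,-.19,-.4]); print(p,np.degrees(p[2]),r)
E
```

```text
[ 0.5227928  -0.19831245 -0.40142292] -22.999839006338313 [-2.3 -1.5  3.4 -1.1 -0.5  0.7 -0.9  0.9 -0.   1.   0.2  1.1]
[ 0.52396637 -0.19925161 -0.40021153] -22.930431623915506 [-2.7  0.3  2.6  0.3]
[ 0.52200285 -0.19748018 -0.39880765] -22.849995451809697 [-0.2  0.  -0.6  0.   0.3  0.   0.5  0. ]
```

```bash
python3 - <<'E'
from h import *
o=st()
c=cam('wrist')
yaw=np.radians(-22.5); D=np.array([.5203,-.1921])
def P(x,y,z): return [D[0]+np.cos(yaw)*x-np.sin(yaw)*y, D[1]+np.sin(yaw)*x+np.cos(yaw)*y, z]
m=[]
for by in (-.088,0): 
    m+= [P(-.048,by,.069),P(-.02,by,.069),P(-.05,by-.035,.024),P(-.05,by+.035,.024)]
m+=[P(-.125,.139,.018),P(-.125,-.139,.018)]
save(c,'w2',None,1.5,m)
E
```

```text
t 3.48 grasp [ 0.4763 -0.1849  0.209 ] yawy 67.0 F [-0.2 -0.2 -0.5] w 0.601 ztilt [-0.002 -0.002] q7 1.56
```

View pics/w2.png

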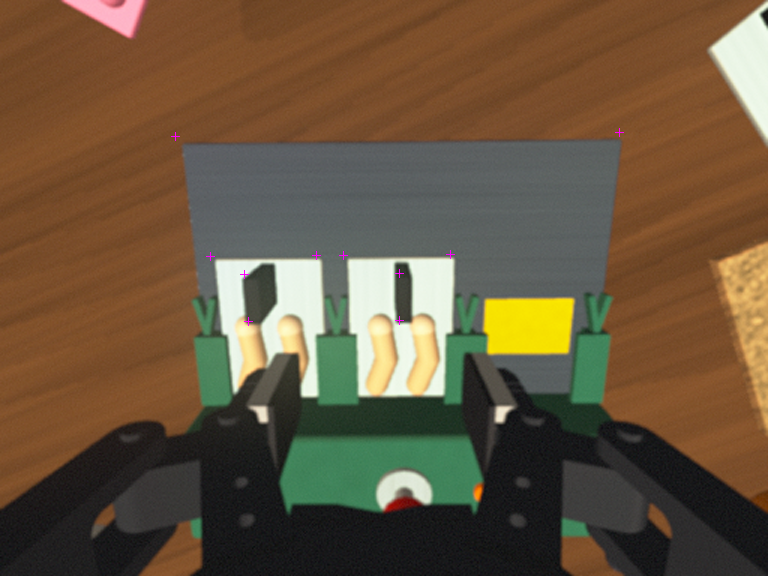

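```bash
python3 - <<'E'
from fit import *
c=cam('wrist');st()
px=[np.array(p)/1.5 -.3 for p in [(184,144),(620,141),(216,260),(323,259),(348,259),(454,258)]]
mod=[(-.125,-.139,.018),(-.125,.139,.018),(-.05,-.123,.024),(-.05,-.053,.024),(-.05,-.035,.024),(-.05,.035,.024)]
p,r=fit_pts(c,mod,px,[.52,-.19,-.4]); print(p,np.degrees(p[2]),r)
p,r=fit_pts(c,mod[2:],px[2:],[.52,-.19,-.4]); print(p,np.degrees(p[2]),r)
E
```

```text
t 3.58 grasp [ 0.4778 -0.1801  0.2097] yawy 67.4 F [-0.3  0.3  0.3] w 0.594 ztilt [-0.001  0.   ] q7 1.56
[ 0.5257174  -0.18745321 -0.39331221] -22.535129611516904 [-1.7 -1.3  2.3 -1.  -0.4  0.5 -1.1  0.9  0.4  0.8  0.4  1.1]
[ 0.52495881 -0.18674748 -0.38937332] -22.30944809418325 [-0.3  0.  -0.9  0.1  0.6 -0.   0.6  0. ]
```

Request:
move_arm(gripper=[0.6, 0.6, 0.6, 0.6, 0.6], xyz=[[-0.9, 0.6, 0], [-0.9, 0.6, 0], [-0.9, 0.6, 0], [-0.9, 0.6, 0], [-0.9, 0.6, 0]], twist=[0, 0, 0, 0, 0])

```text
t: 4.0
eef_pos: [0.4888, -0.1767, 0.264]
tool_rot: [0.0, 0.195, 0.981, 0.0]
contact_force: [0.4, -0.1, -1.0]
gripper_width: 0.604
```

```bash
cat >> h.py <<'E'
import pickle
def snap(n,name,**k):
    c=cam(n); pickle.dump(c,open('/tmp/'+name+'.pkl','wb')); save(c,name,**k); return c
def load(name): return pickle.load(open('/tmp/'+name+'.pkl','rb'))
E
python3 - <<'E'
from h import *
st(); c=snap('wrist','w3',scale=1.5); st(); st()
E
```

```text
t 4.00 grasp [ 0.4888 -0.1767  0.21  ] yawy 67.6 F [ 0.4 -0.1 -1. ] w 0.604 ztilt [0. 0.] q7 1.56
t 4.05 grasp [ 0.4887 -0.1769  0.21  ] yawy 67.5 F [-0.4  1.1  0.2] w 0.602 ztilt [0. 0.] q7 1.56
t 4.05 grasp [ 0.4887 -0.1769  0.21  ] yawy 67.5 F [-0.4  1.1  0.2] w 0.602 ztilt [0. 0.] q7 1.56
```

View pics/w3.png

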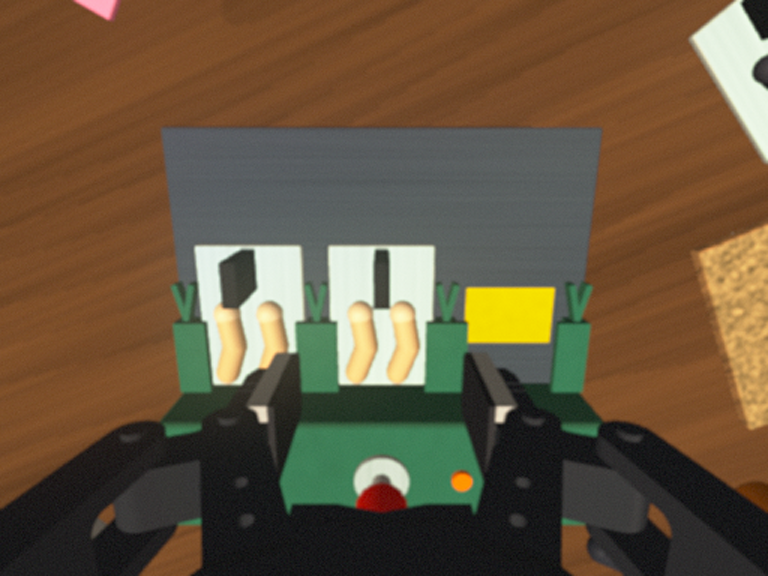

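```bash
python3 - <<'E'
from fit import *
c=load('w3')
px=[np.array(p)/1.5 -.3 for p in [(163,127),(601,127),(195,246),(302,246),(328,246),(434,245)]]
mod=[(-.125,-.139,.018),(-.125,.139,.018),(-.05,-.123,.024),(-.05,-.053,.024),(-.05,-.035,.024),(-.05,.035,.024)]
p,r=fit_pts(c,mod,px,[.52,-.19,-.4]); print(p,np.degrees(p[2]),r)
p,r=fit_pts(c,mod[2:],px[2:],[.52,-.19,-.4]); print(p,np.degrees(p[2]),r)
D=p
f=lambda x,y:(D[0]+np.cos(D[2])*x-np.sin(D[2])*y, D[1]+np.sin(D[2])*x+np.cos(D[2])*y)
print(f(-.034,0),f(-.034,-.088))
go([*f(-.034,0),.056],67.5)
E
```

```text
[ 0.52453952 -0.19045746 -0.3922167 ] -22.472361431308798 [-2.3 -0.7  2.2 -0.5 -0.5  0.3 -0.6  0.4  0.4  0.4  0.8  1.1]
[ 0.52394276 -0.1899503  -0.38692178] -22.16898517983057 [-0.5  0.2 -0.6 -0.1  0.4 -0.2  0.8  0.2]
(np.float64(0.492456214672613), np.float64(-0.1771207589635013)) (np.float64(0.4592503344657821), np.float64(-0.258615357064784))
shift cm [-0.36  0.12 15.4 ] world yaw change -0.0 deg -> twist 0.001 rad rows>=4
```

Request:
move_arm(gripper=[0.6, 0.6, 0.6, 0.6, 0.6], xyz=[[-0.3, 0.1, 3.5], [-0.3, 0.1, 7], [-0.3, 0.1, 10.5], [-0.3, 0.1, 13.5], [-0.3, 0.1, 15.4]], twist=[0, 0, 0, 0, 0])

```text
t: 4.47
eef_pos: [0.4905, -0.1769, 0.1071]
tool_rot: [-0.002, 0.195, 0.981, 0.0]
contact_force: [-0.6, -0.2, 1.0]
gripper_width: 0.599
```

Request:
move_arm(gripper=[0.3, 0, 0, 0, 0], xyz=[[0, 0, 0], [0, 0, 0], [0, 0, 0], [0, 0, 0], [0, 0, 0]], twist=[0, 0, 0, 0, 0])

```text
t: 4.88
eef_pos: [0.4928, -0.1779, 0.1115]
tool_rot: [0.002, 0.195, 0.981, 0.0]
contact_force: [-1.2, -0.6, 5.5]
gripper_width: 0.106
```

```bash
python3 - <<'E'
from h import *
st(); c=snap('wrist','w4',scale=1.5)
c=snap('scene','s4',box=(190,130,310,220),scale=6)
E
```

```text
t 4.88 grasp [ 0.4929 -0.1779  0.0575] yawy 67.5 F [-1.2 -0.6  5.5] w 0.106 ztilt [ 0.003 -0.   ] q7 1.69
```

View pics/w4.png

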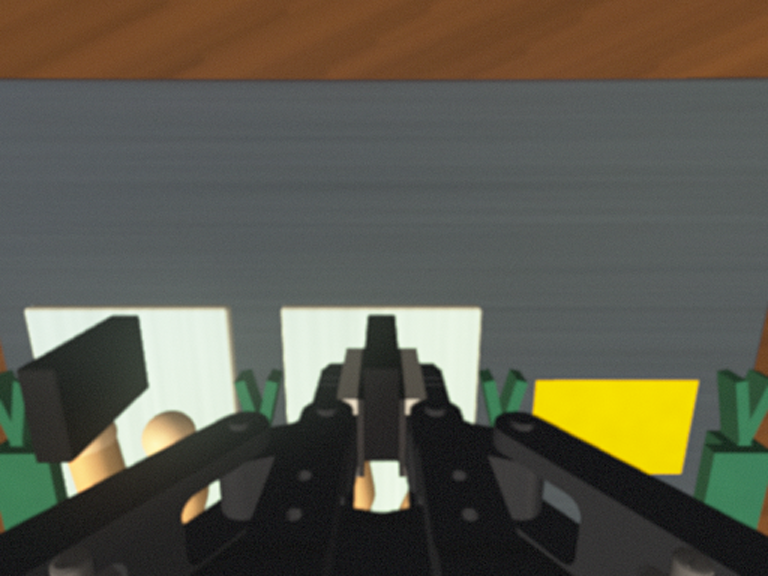

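Request:
move_arm(gripper=[0, 0, 0, 0, 0], xyz=[[0.6, 0, 0], [1.8, 0, 0], [3.2, 0, 0], [4.6, 0, 0], [6.2, 0, 0]], twist=[0, 0, 0, 0, 0], squeeze=100)

```text
t: 5.4
eef_pos: [0.4371, -0.1545, 0.1116]
tool_rot: [0.004, 0.195, 0.981, -0.0]
contact_force: [4.8, -1.1, 9.8]
gripper_width: 0.1
```

Request:
move_arm(gripper=[0, 0, 0, 0, 0], xyz=[[0, 0, 0], [0, 0, 0], [0, 0, -1], [0, 0, -3], [0, 0, -5]], twist=[0, 0, 0, 0, 0])

```text
t: 5.82
eef_pos: [0.4335, -0.1535, 0.1605]
tool_rot: [-0.001, 0.195, 0.981, -0.0]
contact_force: [0.1, -0.3, -2.2]
gripper_width: 0.098
```

```bash
python3 - <<'E'
from h import *
st(); c=snap('wrist','w5',scale=1.5)
c=snap('scene','s5',box=(190,100,350,220),scale=5)
B=np.array([.6354,.1128]);a=np.radians(2.0)
f=lambda x,y:(B[0]+np.cos(a)*x-np.sin(a)*y, B[1]+np.sin(a)*x+np.cos(a)*y)
print(f(-.034,.042)); go([*f(-.034,.042),.10],92)
E
```

```text
t 5.82 grasp [ 0.4334 -0.1535  0.1065] yawy 67.5 F [ 0.1 -0.3 -2.2] w 0.098 ztilt [-0.002  0.   ] q7 1.62
(np.float64(0.5999549330198457), np.float64(0.153587831846917))
shift cm [-3.36 34.71  0.92] world yaw change 24.5 deg -> twist -0.428 rad rows>=9
```

View pics/s5.png

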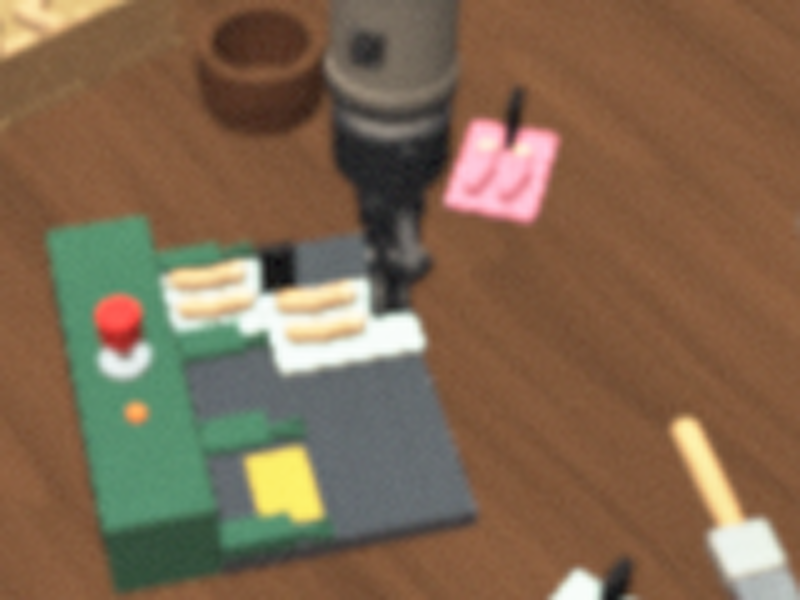

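View pics/w5.png

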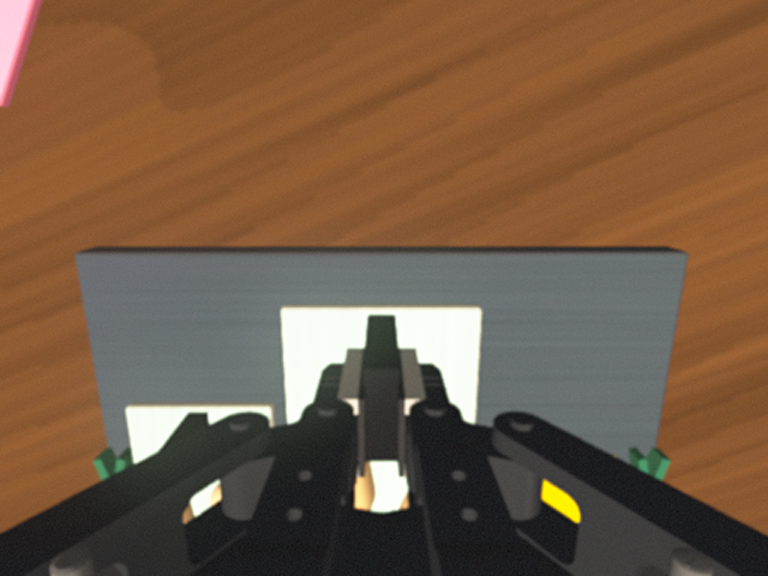

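Request:
move_arm(gripper=[0, 0, 0, 0, 0], xyz=[[-0.3, 2.5, -0.5], [-0.7, 6, -1], [-1.1, 10, -1], [-1.4, 14, -1], [-1.7, 17.4, -1]], twist=[-0.04, -0.08, -0.12, -0.16, -0.21])

```text
t: 6.33
eef_pos: [0.5172, 0.0033, 0.1696]
tool_rot: [-0.0, 0.09, 0.996, 0.0]
contact_force: [-0.1, -0.7, -2.0]
gripper_width: 0.104
```

```bash
python3 - <<'E'
from h import *
st(); go([.600,.1536,.10],92)
E
```

```text
t 6.33 grasp [0.5172 0.0034 0.1156] yawy 79.7 F [-0.1 -0.7 -2. ] w 0.104 ztilt [-0.     0.001] q7 1.45
shift cm [-5.47 16.26  1.57] world yaw change 12.3 deg -> twist -0.214 rad rows>=5
```

Request:
move_arm(gripper=[0, 0, 0, 0, 0], xyz=[[-1.2, 3.5, 0.3], [-2.4, 7, 0.6], [-3.6, 10.5, 1], [-4.7, 14, 1.3], [-5.4, 16, 1.5]], twist=[-0.05, -0.1, -0.15, -0.19, -0.214])

```text
t: 6.75
eef_pos: [0.5994, 0.1532, 0.1538]
tool_rot: [-0.0, -0.019, 1.0, 0.001]
contact_force: [0.2, 1.0, -1.8]
gripper_width: 0.099
```

Request:
move_arm(gripper=[0, 0, 0], xyz=[[0, 0, 0], [0, 0, 0], [0, 0, 0]], twist=[0, 0, 0])

```text
t: 7.0
eef_pos: [0.5981, 0.1468, 0.1541]
tool_rot: [-0.001, -0.015, 1.0, -0.001]
contact_force: [-0.1, -0.7, -1.7]
gripper_width: 0.095
```

```bash
python3 - <<'E'
from h import *
st(); go([.600,.1536,.050],92)
c=snap('top','t6',box=(150,110,310,230),scale=5)
E
```

```text
t 7.00 grasp [0.598  0.1467 0.1001] yawy 91.7 F [-0.1 -0.7 -1.7] w 0.095 ztilt [-0.002 -0.001] q7 1.42
shift cm [-0.23  0.69  5.  ] world yaw change 0.3 deg -> twist -0.005 rad rows>=2
```

View pics/t6.png

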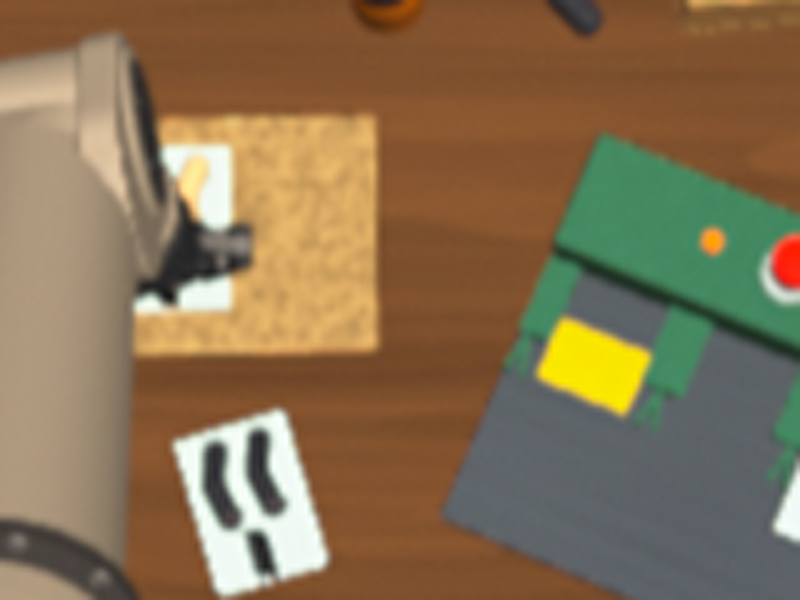

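Request:
move_arm(gripper=[0, 0, 0, 0, 0], xyz=[[0, 0, 1.5], [0, 0, 3], [0, 0, 4], [0, 0, 4.5], [0, 0, 4.5]], twist=[0, 0, 0, 0, 0])

```text
t: 7.47
eef_pos: [0.5981, 0.1469, 0.1088]
tool_rot: [-0.001, -0.015, 1.0, -0.001]
contact_force: [0.5, 0.1, -1.7]
gripper_width: 0.1
```

Request:
move_arm(gripper=[0, 0, 0, 0, 0], xyz=[[0, 0, 0.2], [0, 0, 0.3], [0, 0, 0.4], [0, 0, 0.45], [0, 0, 0.45]], twist=[0, 0, 0, 0, 0])

```text
t: 7.88
eef_pos: [0.5993, 0.1481, 0.1058]
tool_rot: [0.0, -0.016, 1.0, 0.0]
contact_force: [-0.5, 0.2, -0.9]
gripper_width: 0.101
```

```bash
python3 - <<'E'
from h import *
st(); 
c=snap('top','t7',box=(150,110,310,230),scale=5)
c=snap('scene','s7',box=(190,200,350,320),scale=5)
E
```

```text
t 7.88 grasp [0.5994 0.1481 0.0518] yawy 91.8 F [-0.5  0.2 -0.9] w 0.101 ztilt [0.001 0.   ] q7 1.43
```

View pics/s7.png

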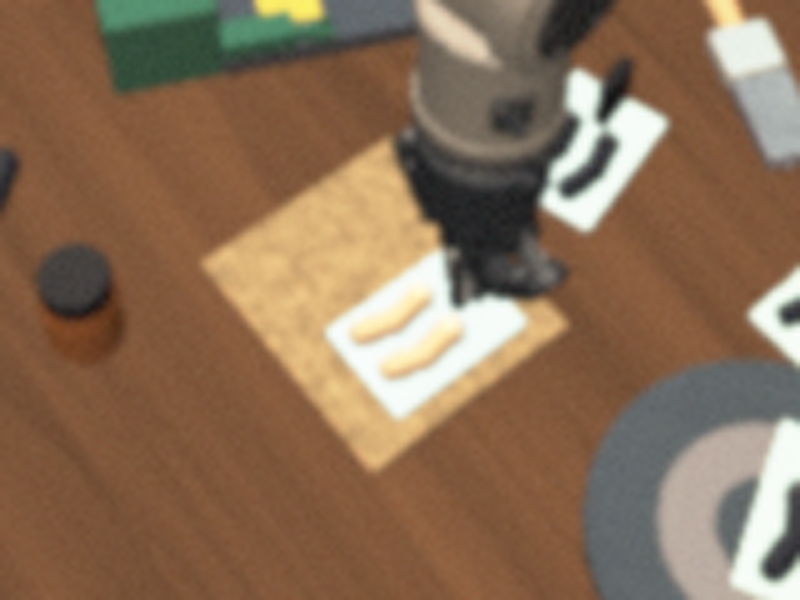

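Request:
move_arm(gripper=[0, 0, 0, 0, 0], xyz=[[0, 0.4, 0], [0, 0.4, 0], [0, 0.4, 0.1], [0, 0.4, 0.2], [0, 0.4, 0.2]], twist=[0, 0, 0, 0, 0])

```text
t: 8.4
eef_pos: [0.5992, 0.1527, 0.1056]
tool_rot: [0.0, -0.016, 1.0, 0.001]
contact_force: [-6.7, 0.1, 17.6]
gripper_width: 0.101
```

```bash
python3 - <<'E'
from h import *
st(); 
E
```

```text
t 8.40 grasp [0.5992 0.1527 0.0516] yawy 91.8 F [-6.7  0.1 17.6] w 0.101 ztilt [0.    0.001] q7 1.43
```

Request:
move_arm(gripper=[0.4, 0.45, 0.45, 0.45, 0.45], xyz=[[0, 0, -0.2], [0, 0, -0.2], [0, 0, -0.2], [0, 0, -3], [0, 0, -6]], twist=[0, 0, 0, 0, 0])

```text
t: 8.82
eef_pos: [0.5974, 0.1517, 0.1617]
tool_rot: [-0.002, -0.016, 1.0, -0.001]
contact_force: [0.6, 0.2, 0.0]
gripper_width: 0.454
```

```bash
python3 - <<'E'
from h import *
st(); D=np.array([.5240,-.1900]);a=np.radians(-22.4)
f=lambda x,y:(D[0]+np.cos(a)*x-np.sin(a)*y, D[1]+np.sin(a)*x+np.cos(a)*y)
print(f(-.034,-.088)); go([*f(-.034,-.088),.14],67.6)
E
```

```text
t 8.82 grasp [0.5971 0.1516 0.1078] yawy 91.8 F [0.6 0.2 0. ] w 0.454 ztilt [-0.005 -0.002] q7 1.41
(np.float64(0.45903124173835724), np.float64(-0.25840365816197425))
shift cm [ 15.11 -40.55  -3.08] world yaw change -24.2 deg -> twist 0.422 rad rows>=11
```

Request:
move_arm(gripper=[0.45, 0.45, 0.45, 0.45, 0.45], xyz=[[0.3, -0.7, -2.5], [1.5, -4, -3.2], [2.8, -7.5, -3.2], [4.1, -11, -3.2], [5.4, -14.5, -3.2]], twist=[0.04, 0.08, 0.12, 0.17, 0.21])

```text
t: 9.23
eef_pos: [0.5489, 0.0041, 0.1955]
tool_rot: [0.0, 0.09, 0.996, 0.0]
contact_force: [1.5, -0.4, 0.2]
gripper_width: 0.447
```

```bash
python3 - <<'E'
from h import *
st(); go([.459,-.2584,.14],67.6)
E
```

```text
t 9.23 grasp [0.5489 0.0041 0.1415] yawy 79.7 F [ 1.5 -0.4  0.2] w 0.447 ztilt [0.001 0.   ] q7 1.45
shift cm [  4.13 -27.44   0.14] world yaw change -12.1 deg -> twist 0.210 rad rows>=7
```

Request:
move_arm(gripper=[0.45, 0.45, 0.45, 0.45, 0.45], xyz=[[0.5, -3.7, 0], [1.1, -7.4, 0], [1.7, -11.1, 0], [2.3, -14.8, 0], [2.8, -18.5, 0]], twist=[0.04, 0.08, 0.12, 0.17, 0.21])

```text
t: 9.65
eef_pos: [0.4881, -0.1731, 0.1953]
tool_rot: [-0.0, 0.194, 0.981, 0.0]
contact_force: [0.3, -0.1, 0.6]
gripper_width: 0.449
```

```bash
python3 - <<'E'
from h import *
st(); go([.459,-.2584,.14],67.6)
E
```

```text
t 9.65 grasp [ 0.4881 -0.1731  0.1413] yawy 67.6 F [ 0.3 -0.1  0.6] w 0.449 ztilt [-0.  0.] q7 1.62
shift cm [-0.56 -8.99  0.13] world yaw change 0.0 deg -> twist -0.000 rad rows>=3
```

Request:
move_arm(gripper=[0.45, 0.45, 0.45, 0.45, 0.45], xyz=[[-0.2, -3.5, 0], [-0.4, -7, 0], [-0.6, -9, 0], [-0.6, -9, 0], [-0.6, -9, 0]], twist=[0, 0, 0, 0, 0])

```text
t: 10.07
eef_pos: [0.4599, -0.2585, 0.1952]
tool_rot: [-0.0, 0.195, 0.981, -0.0]
contact_force: [-1.0, 0.3, -0.3]
gripper_width: 0.451
```

Request:
move_arm(gripper=[0.45, 0.45, 0.45], xyz=[[0, 0, 0], [0, 0, 0], [0, 0, 0]], twist=[0, 0, 0])

```text
t: 10.32
eef_pos: [0.4611, -0.2559, 0.1952]
tool_rot: [-0.0, 0.192, 0.981, 0.0]
contact_force: [0.2, 0.4, -0.0]
gripper_width: 0.45
```

```bash
python3 - <<'E'
from h import *
st(); snap('wrist','w8',scale=1.5)
go([.459,-.2584,.057],67.6)
E
```

```text
t 10.32 grasp [ 0.4611 -0.2559  0.1412] yawy 67.9 F [ 0.2  0.4 -0. ] w 0.450 ztilt [-0.     0.001] q7 1.80
shift cm [ 0.1  -0.3   8.43] world yaw change -0.3 deg -> twist 0.004 rad rows>=3
```

View pics/w8.png

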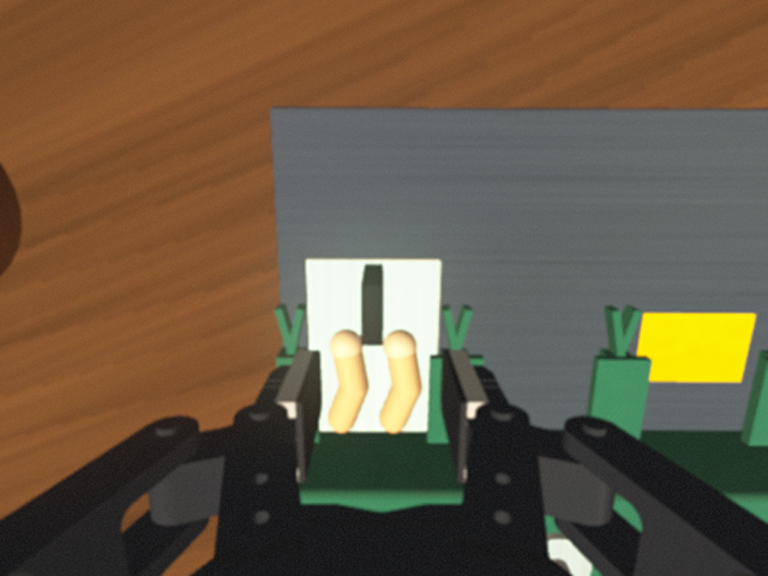

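Request:
move_arm(gripper=[0.45, 0.45, 0.45, 0.45, 0.45], xyz=[[0.1, -0.3, 1.5], [0.1, -0.3, 4], [0.1, -0.3, 6.5], [0.1, -0.3, 8], [0.1, -0.3, 8.4]], twist=[0, 0, 0, 0, 0])

```text
t: 10.78
eef_pos: [0.4575, -0.2582, 0.109]
tool_rot: [-0.002, 0.192, 0.981, 0.0]
contact_force: [-0.1, -0.9, 0.8]
gripper_width: 0.45
```

Request:
move_arm(gripper=[0.2, 0, 0, 0, 0], xyz=[[0, 0, 0], [0, 0, 0], [0, 0, 0], [0, 0, 0], [0, 0, 0]], twist=[0, 0, 0, 0, 0])

```text
t: 11.2
eef_pos: [0.459, -0.2598, 0.1124]
tool_rot: [0.001, 0.193, 0.981, -0.0]
contact_force: [-1.0, 0.5, 5.3]
gripper_width: 0.099
```

Request:
move_arm(gripper=[0, 0, 0, 0, 0], xyz=[[0.6, 0, 0], [1.8, 0, 0], [3.2, 0, 0], [4.6, 0, 0], [6.2, 0, 0]], twist=[0, 0, 0, 0, 0])

```text
t: 11.62
eef_pos: [0.4022, -0.2368, 0.1124]
tool_rot: [0.002, 0.193, 0.981, -0.001]
contact_force: [2.4, -1.1, -0.5]
gripper_width: 0.107
```

```bash
python3 - <<'E'
from h import *
st(); snap('wrist','w9',scale=1)
E
```

```text
t 11.62 grasp [ 0.4024 -0.2369  0.0584] yawy 67.7 F [ 2.4 -1.1 -0.5] w 0.107 ztilt [ 0.004 -0.002] q7 1.89
```

View pics/w9.png

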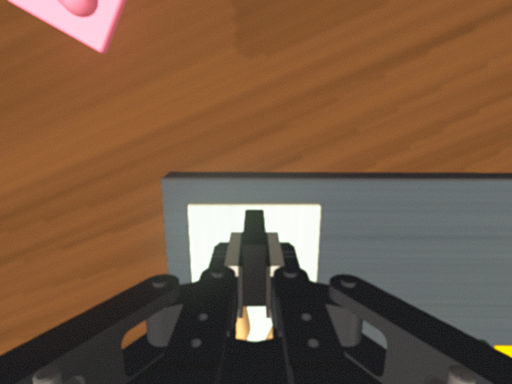

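Request:
move_arm(gripper=[0, 0, 0, 0, 0], xyz=[[0, 0, 0], [0, 0, -1], [0, 0, -3], [0, 0, -5.5], [0, 0, -8]], twist=[0, 0, 0, 0, 0])

```text
t: 12.08
eef_pos: [0.4, -0.2359, 0.1922]
tool_rot: [-0.001, 0.193, 0.981, 0.0]
contact_force: [-0.5, -0.2, -1.8]
gripper_width: 0.099
```

```bash
python3 - <<'E'
from h import *
st(); go([.601,.070,.14],92)
E
```

```text
t 12.08 grasp [ 0.3999 -0.2359  0.1382] yawy 67.7 F [-0.5 -0.2 -1.8] w 0.099 ztilt [-0.002  0.001] q7 1.79
shift cm [-7.   35.93 -0.21] world yaw change 24.3 deg -> twist -0.424 rad rows>=9
```

Request:
move_arm(gripper=[0, 0, 0, 0, 0], xyz=[[-0.5, 2.5, 0], [-1.2, 6, 0], [-2, 10, 0], [-2.8, 14, 0], [-3.5, 18, 0]], twist=[-0.04, -0.08, -0.12, -0.16, -0.21])

```text
t: 12.5
eef_pos: [0.502, -0.0813, 0.1919]
tool_rot: [0.0, 0.089, 0.996, -0.0]
contact_force: [1.9, -1.0, -2.5]
gripper_width: 0.1
```

```bash
python3 - <<'E'
from h import *
st(); go([.601,.070,.14],92)
E
```

```text
t 12.50 grasp [ 0.502  -0.0813  0.1379] yawy 79.8 F [ 1.9 -1.  -2.5] w 0.100 ztilt [ 0. -0.] q7 1.61
shift cm [-7.07 16.64 -0.21] world yaw change 12.2 deg -> twist -0.213 rad rows>=5
```

Request:
move_arm(gripper=[0, 0, 0, 0, 0], xyz=[[-1.5, 3.5, 0], [-3, 7, 0.5], [-4.5, 10.5, 1], [-6, 14, 1.5], [-7, 16.6, 2]], twist=[-0.05, -0.1, -0.15, -0.19, -0.213])

```text
t: 12.92
eef_pos: [0.6011, 0.0717, 0.1715]
tool_rot: [0.0, -0.019, 1.0, 0.0]
contact_force: [0.9, -0.0, -1.9]
gripper_width: 0.099
```

Request:
move_arm(gripper=[0, 0, 0, 0], xyz=[[0, 0, 0.5], [0, 0, 1], [0, 0, 1], [0, 0, 1]], twist=[0, 0, 0, 0])

```text
t: 13.25
eef_pos: [0.599, 0.0663, 0.1611]
tool_rot: [-0.001, -0.016, 1.0, -0.001]
contact_force: [-0.1, -1.2, -2.7]
gripper_width: 0.103
```

```bash
python3 - <<'E'
from h import *
st(); go([.601,.070,.0525],92)
E
```

```text
t 13.25 grasp [0.5989 0.0662 0.1071] yawy 91.8 F [-0.1 -1.2 -2.7] w 0.103 ztilt [-0.002 -0.001] q7 1.55
shift cm [-0.23  0.38  5.46] world yaw change 0.2 deg -> twist -0.003 rad rows>=2
```

Request:
move_arm(gripper=[0, 0, 0, 0, 0], xyz=[[0, 0.4, 1.5], [0, 0.4, 3.5], [0, 0.4, 4.7], [0, 0.4, 5.2], [0, 0.4, 5.2]], twist=[0, 0, 0, 0, 0])

```text
t: 13.67
eef_pos: [0.599, 0.071, 0.1084]
tool_rot: [-0.001, -0.016, 1.0, -0.0]
contact_force: [-0.3, -0.9, -1.9]
gripper_width: 0.096
```

Request:
move_arm(gripper=[0, 0, 0, 0, 0], xyz=[[0, 0, 0.1], [0, 0, 0.2], [0, 0, 0.3], [0, 0, 0.4], [0, 0, 0.4]], twist=[0, 0, 0, 0, 0])

```text
t: 14.08
eef_pos: [0.6004, 0.0721, 0.1065]
tool_rot: [0.001, -0.017, 1.0, 0.0]
contact_force: [-1.7, 0.5, 4.1]
gripper_width: 0.098
```

```bash
python3 - <<'E'
from h import *
st()
E
```

```text
t 14.08 grasp [0.6005 0.0721 0.0525] yawy 92.0 F [-1.7  0.5  4.1] w 0.098 ztilt [0.001 0.   ] q7 1.57
```

Touching down. Release and rise.

Request:
move_arm(gripper=[0.3, 0.45, 0.45, 0.45, 0.45], xyz=[[0, 0, 0], [0, 0, 0], [0, 0, -0.3], [0, 0, -3], [0, 0, -6]], twist=[0, 0, 0, 0, 0])

```text
t: 14.5
eef_pos: [0.5987, 0.0719, 0.1645]
tool_rot: [-0.002, -0.017, 1.0, -0.0]
contact_force: [-0.1, -0.1, 1.0]
gripper_width: 0.448
```

Request:
move_arm(gripper=[0.45, 0.45, 0.45, 0.45, 0.45], xyz=[[3, 0, -3], [6, 0, -5], [9, 0, -6], [12, 0, -6], [15, 0, -6]], twist=[0, 0, 0, 0, 0])

```text
t: 14.92
eef_pos: [0.4492, 0.0669, 0.2265]
tool_rot: [0.001, -0.017, 1.0, 0.001]
contact_force: [0.2, 0.5, 0.1]
gripper_width: 0.445
```

```bash
python3 - <<'E'
from h import *
st();snap('wrist','w10',scale=1.5);  snap('top','t10',scale=1.5);snap('scene','s10',scale=1.5)
E
```

```text
t 14.92 grasp [0.4493 0.067  0.1725] yawy 92.0 F [0.2 0.5 0.1] w 0.445 ztilt [0.002 0.001] q7 1.41
```

View pics/w10.png

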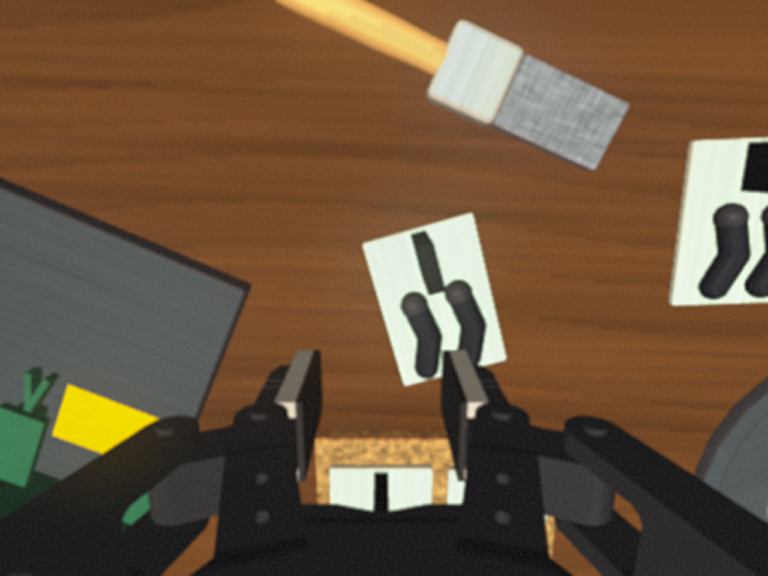

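View pics/t10.png

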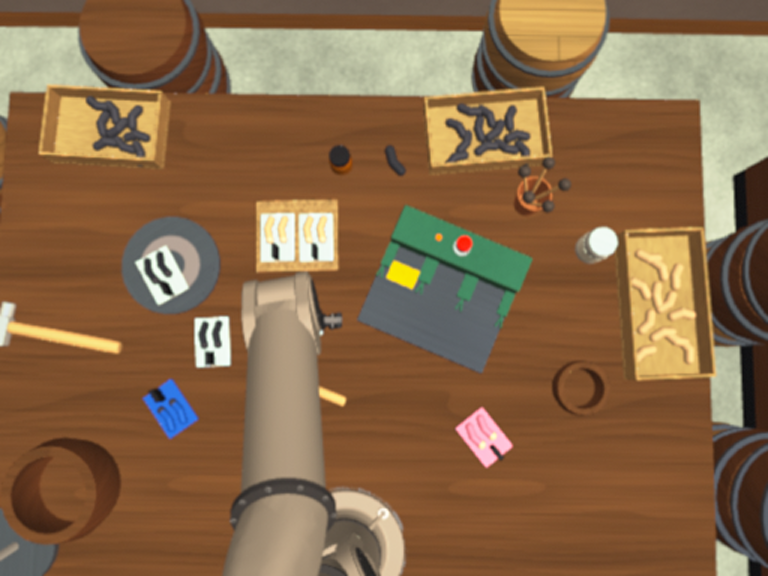

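View pics/s10.png

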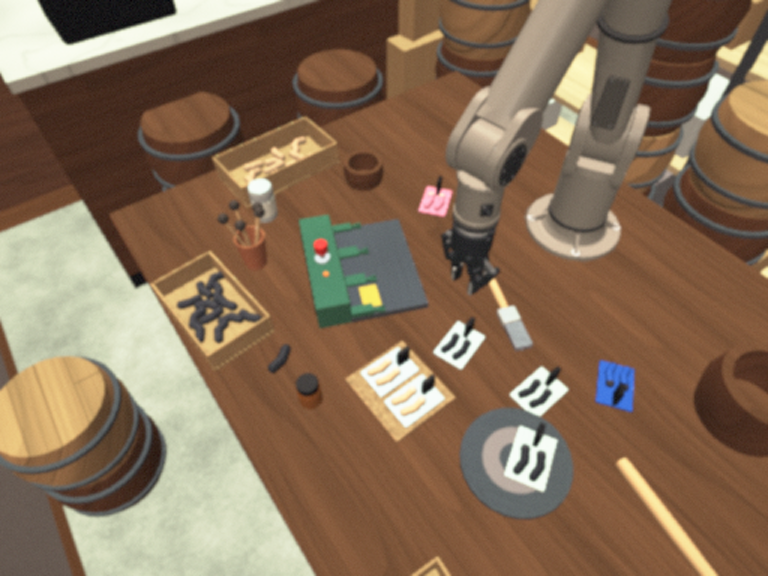

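```bash
python3 - <<'E'
from fit import *
c=load('w10')
px=[np.array(p)/1.5-.3 for p in [(363,243),(472,212),(405,385),(506,357)]]
mod=[(-.05,-.035,.006),(-.05,.035,.006),(.05,-.035,.006),(.05,.035,.006)]
p,r=fit_pts(c,mod,px,[.47,.104,.3]); print(p,np.degrees(p[2]),r)
fin=(p[0]-.034*np.cos(p[2]),p[1]-.034*np.sin(p[2])); print(fin)
st(); go([*fin,.12],90+np.degrees(p[2]))
E
```

```text
[0.46944224 0.1030632  0.31439711] 18.0136277388369 [-1.  -0.2  0.5 -0.8 -0.3  0.2  0.9  1. ]
(np.float64(0.4371088138038295), np.float64(0.09254892752106443))
t 15.07 grasp [0.4482 0.0668 0.1717] yawy 92.0 F [ 0.3  0.3 -0.2] w 0.449 ztilt [-0.001  0.001] q7 1.41
shift cm [1.02 2.6  5.18] world yaw change 16.0 deg -> twist -0.280 rad rows>=2
```

Request:
move_arm(gripper=[0.45, 0.45, 0.45, 0.45, 0.45], xyz=[[0.5, 1.3, 2.5], [1, 2.6, 5.2], [1, 2.6, 5.2], [1, 2.6, 5.2], [1, 2.6, 5.2]], twist=[-0.11, -0.22, -0.28, -0.28, -0.28])

```text
t: 15.48
eef_pos: [0.4404, 0.0926, 0.1736]
tool_rot: [0.0, -0.155, 0.988, -0.0]
contact_force: [-0.3, -0.0, 1.2]
gripper_width: 0.448
```

```bash
python3 - <<'E'
from h import *
st(); go([.4371,.0925,.039],108); snap('wrist','w11',scale=1)
E
```

```text
t 15.48 grasp [0.4405 0.0926 0.1196] yawy 107.9 F [-0.3 -0.   1.2] w 0.448 ztilt [0.001 0.   ] q7 1.64
shift cm [0.33 0.1  8.06] world yaw change 0.1 deg -> twist -0.002 rad rows>=2
```

View pics/w11.png

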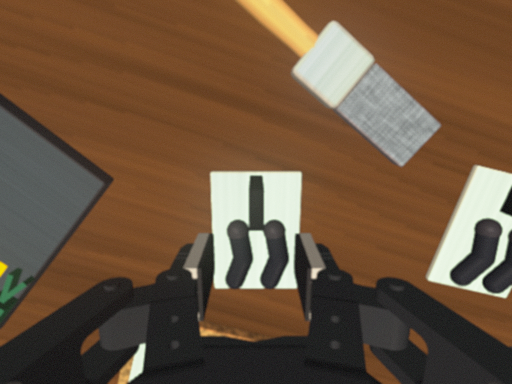

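Request:
move_arm(gripper=[0.45, 0.45, 0.45, 0.45, 0.45], xyz=[[0.3, 0.15, 2], [0.3, 0.15, 4.5], [0.3, 0.15, 7], [0.3, 0.15, 8], [0.3, 0.15, 8.1]], twist=[0, 0, 0, 0, 0])

```text
t: 15.95
eef_pos: [0.4356, 0.0925, 0.0913]
tool_rot: [-0.001, -0.156, 0.988, -0.0]
contact_force: [-0.8, -1.1, -0.2]
gripper_width: 0.451
```

Request:
move_arm(gripper=[0.25, 0, 0, 0, 0], xyz=[[0, 0, 0], [0, 0, 0], [0, 0, 0], [0, 0, 0], [0, 0, 0]], twist=[0, 0, 0, 0, 0])

```text
t: 16.37
eef_pos: [0.4368, 0.0931, 0.0938]
tool_rot: [0.001, -0.156, 0.988, 0.0]
contact_force: [-0.8, -0.5, 6.9]
gripper_width: 0.098
```

```bash
python3 - <<'E'
from h import *
st(); snap('wrist','w12',scale=1)
E
```

```text
t 16.37 grasp [0.437  0.0932 0.0398] yawy 108.0 F [-0.8 -0.5  6.9] w 0.098 ztilt [0.003 0.001] q7 1.69
```

View pics/w12.png

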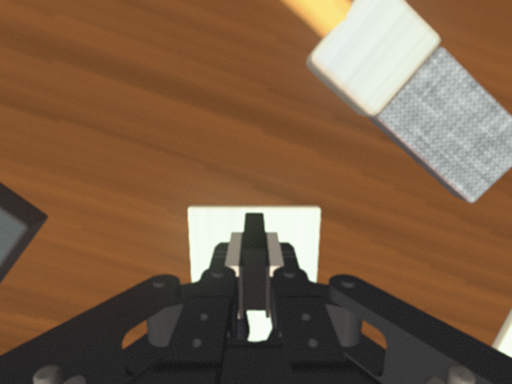

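Request:
move_arm(gripper=[0, 0, 0, 0, 0], xyz=[[0, 0, -1], [0, 0, -3], [0, 0, -6], [-0.5, -2, -6], [-1, -4, -6]], twist=[0, 0, 0, 0.1, 0.2])

```text
t: 16.83
eef_pos: [0.4585, 0.059, 0.155]
tool_rot: [0.002, -0.056, 0.998, 0.001]
contact_force: [0.6, -0.7, -2.9]
gripper_width: 0.098
```

```bash
python3 - <<'E'
from h import *
st(); go([.4527,-.0657,.09],67.5)
E
```

```text
t 16.83 grasp [0.4587 0.0592 0.101 ] yawy 96.5 F [ 0.6 -0.7 -2.9] w 0.098 ztilt [0.004 0.002] q7 1.58
shift cm [  2.01 -12.34   1.07] world yaw change -29.0 deg -> twist 0.505 rad rows>=4
```

Request:
move_arm(gripper=[0, 0, 0, 0, 0], xyz=[[0.4, -2.5, 0], [0.8, -5, 0], [1.2, -7.5, 0.5], [1.6, -10, 0.5], [2, -12.3, 1]], twist=[0.1, 0.2, 0.3, 0.4, 0.505])

```text
t: 17.25
eef_pos: [0.4518, -0.0677, 0.1437]
tool_rot: [0.001, 0.197, 0.98, 0.0]
contact_force: [0.4, 0.3, -2.1]
gripper_width: 0.094
```

Request:
move_arm(gripper=[0, 0, 0, 0], xyz=[[0, 0, 0], [0, 0, 0], [0, 0, 0], [0, 0, 0]], twist=[0, 0, 0, 0])

```text
t: 17.58
eef_pos: [0.452, -0.0652, 0.1428]
tool_rot: [0.0, 0.193, 0.981, 0.0]
contact_force: [-0.6, 1.1, -2.8]
gripper_width: 0.102
```

```bash
python3 - <<'E'
from h import *
st(); go([.4527,-.0657,.0585],67.5); snap('wrist','w13',scale=1.5)
E
```

```text
t 17.58 grasp [ 0.4521 -0.0651  0.0888] yawy 67.8 F [-0.6  1.1 -2.8] w 0.102 ztilt [0.    0.001] q7 1.45
shift cm [-0.08 -0.03  3.03] world yaw change -0.3 deg -> twist 0.004 rad rows>=1
```

View pics/w13.png

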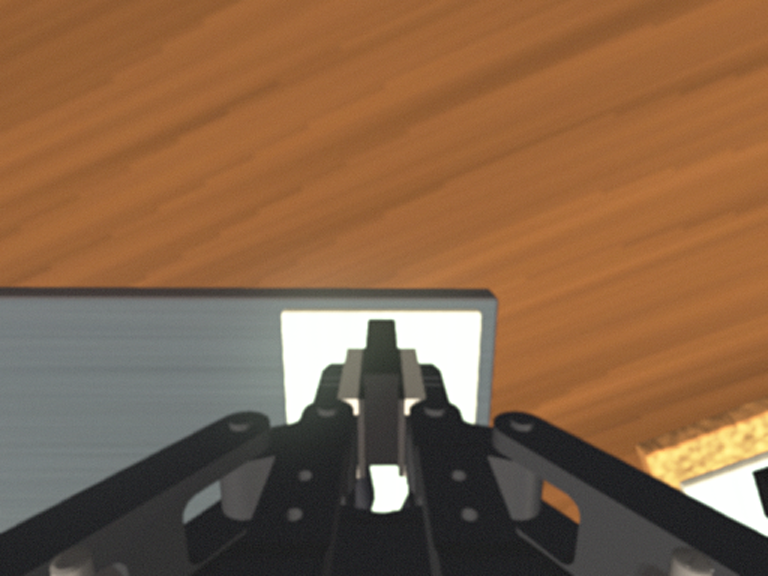

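Request:
move_arm(gripper=[0, 0, 0, 0, 0], xyz=[[0, 0, 1], [0, 0, 2], [0, 0, 2.7], [0, 0, 2.9], [0, 0, 2.9]], twist=[0.005, 0.005, 0.005, 0.005, 0.005])

```text
t: 18.05
eef_pos: [0.4512, -0.0662, 0.1125]
tool_rot: [-0.001, 0.196, 0.981, -0.0]
contact_force: [0.1, -0.3, -2.5]
gripper_width: 0.091
```

Request:
move_arm(gripper=[0, 0, 0, 0, 0], xyz=[[0, 0, 0.1], [0, 0, 0.2], [0, 0, 0.2], [0, 0, 0.2], [0, 0, 0.2]], twist=[0, 0, 0, 0, 0])

```text
t: 18.47
eef_pos: [0.4517, -0.0665, 0.1118]
tool_rot: [-0.0, 0.197, 0.98, 0.0]
contact_force: [-2.9, 0.3, 5.1]
gripper_width: 0.102
```

```bash
python3 - <<'E'
from h import *
st(); go([.5266,-.0963,.0585],67.5); snap('top','t13',box=(210,140,330,230),scale=6);
E
```

```text
t 18.47 grasp [ 0.4517 -0.0664  0.0578] yawy 67.3 F [-2.9  0.3  5.1] w 0.102 ztilt [-0.  0.] q7 1.49
shift cm [-8.06  0.13 -0.07] world yaw change 0.2 deg -> twist -0.003 rad rows>=2
```

View pics/t13.png

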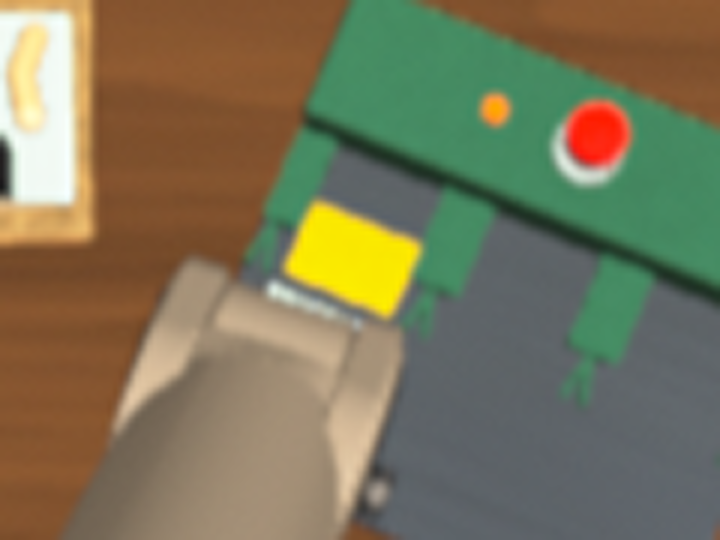

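Request:
move_arm(gripper=[0, 0, 0, 0, 0], xyz=[[-0.6, 0.1, -0.05], [-1.5, 0.1, -0.05], [-2.5, 0.1, -0.05], [-3.5, 0.1, -0.05], [-4.5, 0.1, -0.05]], twist=[0, 0, 0, 0, 0])

```text
t: 18.93
eef_pos: [0.495, -0.0833, 0.1119]
tool_rot: [0.0, 0.197, 0.98, -0.0]
contact_force: [-0.8, 0.3, -0.7]
gripper_width: 0.1
```

```bash
python3 - <<'E'
from h import *
st(); go([.5266,-.0963,.0585],67.5)
E
```

```text
t 18.93 grasp [ 0.495  -0.0833  0.0579] yawy 67.3 F [-0.8  0.3 -0.7] w 0.100 ztilt [ 0.001 -0.   ] q7 1.52
shift cm [-3.41  0.02 -0.06] world yaw change 0.2 deg -> twist -0.003 rad rows>=1
```

Request:
move_arm(gripper=[0, 0, 0, 0, 0], xyz=[[-0.8, 0, 0], [-1.6, 0, 0], [-2.4, 0, 0], [-3, 0, 0], [-3.2, 0, 0]], twist=[0, 0, 0, 0, 0])

```text
t: 19.35
eef_pos: [0.5246, -0.0957, 0.1119]
tool_rot: [0.001, 0.197, 0.98, -0.0]
contact_force: [-1.1, 0.1, -1.2]
gripper_width: 0.099
```

```bash
python3 - <<'E'
from h import *
st(); go([.5266,-.0963,.0585],67.5)
E
```

```text
t 19.35 grasp [ 0.5246 -0.0957  0.0579] yawy 67.3 F [-1.1  0.1 -1.2] w 0.099 ztilt [ 0.001 -0.001] q7 1.53
shift cm [-0.2   0.02 -0.06] world yaw change 0.2 deg -> twist -0.003 rad rows>=1
```

Push gently until the back stop is felt.

Request:
move_arm(gripper=[0, 0, 0, 0, 0], xyz=[[-0.2, 0, 0], [-0.3, 0, 0], [-0.4, 0, 0], [-0.5, 0, 0], [-0.5, 0, 0]], twist=[0, 0, 0, 0, 0])

```text
t: 19.77
eef_pos: [0.5262, -0.0964, 0.1118]
tool_rot: [-0.002, 0.196, 0.981, 0.0]
contact_force: [-8.1, 2.9, 8.4]
gripper_width: 0.101
```

```bash
python3 - <<'E'
from h import *
st(); go([.5266,-.0963,.0585],67.5)
E
```

```text
t 19.77 grasp [ 0.526  -0.0964  0.0578] yawy 67.3 F [-8.1  2.9  8.4] w 0.101 ztilt [-0.004  0.002] q7 1.53
shift cm [-0.06  0.03 -0.07] world yaw change 0.2 deg -> twist -0.003 rad rows>=1
```

Request:
move_arm(gripper=[0, 0, 0.3, 0.4, 0.4], xyz=[[-0.2, 0, -0.1], [-0.2, 0, -0.1], [-0.2, 0, -0.1], [0, 0, -0.2], [0, 0, -0.5]], twist=[0, 0, 0, 0, 0])

```text
t: 20.18
eef_pos: [0.5279, -0.0971, 0.1169]
tool_rot: [0.0, 0.197, 0.98, -0.0]
contact_force: [-1.1, 0.3, 0.7]
gripper_width: 0.402
```

Request:
move_arm(gripper=[0.4, 0.4, 0.4, 0.4, 0.4], xyz=[[0, 0, -1.5], [0, 0, -4], [0, 0, -7], [1, 2, -9], [3, 5, -10]], twist=[0, 0, 0, 0, 0])

```text
t: 20.6
eef_pos: [0.5219, -0.0428, 0.2205]
tool_rot: [0.004, 0.2, 0.98, -0.0]
contact_force: [0.6, 0.3, -0.7]
gripper_width: 0.399
```

```bash
python3 - <<'E'
from h import *
st(); snap('wrist','w14',scale=1.5); snap('top','t14',scale=1.5); go([.40,.25,.17],94)
E
```

```text
t 20.60 grasp [ 0.5223 -0.0429  0.1665] yawy 66.9 F [ 0.6  0.3 -0.7] w 0.399 ztilt [ 0.008 -0.002] q7 1.33
shift cm [21.93 21.67 -0.45] world yaw change 26.3 deg -> twist -0.458 rad rows>=8
```

View pics/w14.png

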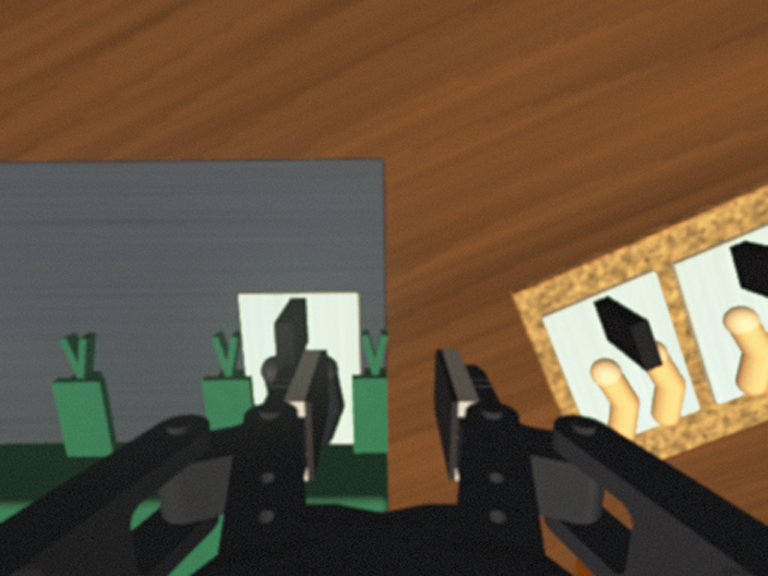

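View pics/t14.png

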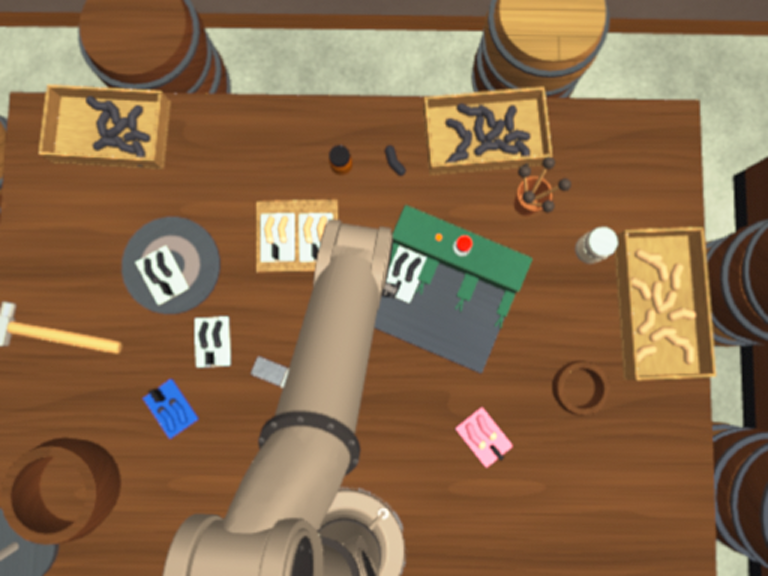

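Request:
move_arm(gripper=[0.45, 0.45, 0.45, 0.45, 0.45], xyz=[[2, 2, 0], [4.5, 4.5, 0], [7, 7, 0], [9.5, 9.5, 0], [12, 12, 0]], twist=[-0.04, -0.09, -0.14, -0.19, -0.24])

```text
t: 21.12
eef_pos: [0.4546, 0.1188, 0.2172]
tool_rot: [0.001, 0.077, 0.997, 0.0]
contact_force: [1.1, 0.7, -0.0]
gripper_width: 0.447
```

```bash
python3 - <<'E'
from h import *
st(); go([.39,.27,.15],94.5)
E
```

```text
t 21.12 grasp [0.4546 0.1189 0.1632] yawy 81.2 F [ 1.1  0.7 -0. ] w 0.447 ztilt [0.001 0.   ] q7 1.15
shift cm [ 8.71 13.95  1.32] world yaw change 13.3 deg -> twist -0.232 rad rows>=4
```

Request:
move_arm(gripper=[0.45, 0.45, 0.45, 0.45, 0.45], xyz=[[1.8, 3, 0], [3.8, 6, 0.5], [5.8, 9, 1], [7.6, 12, 1.3], [8.7, 14, 1.3]], twist=[-0.05, -0.1, -0.15, -0.2, -0.232])

```text
t: 21.53
eef_pos: [0.3891, 0.2725, 0.2036]
tool_rot: [-0.0, -0.041, 0.999, 0.001]
contact_force: [0.4, 0.5, 0.6]
gripper_width: 0.453
```

Request:
move_arm(gripper=[0.45, 0.45, 0.45, 0.45], xyz=[[0, 0, 0], [0, 0, 0], [0, 0, 0], [0, 0, 0]], twist=[0, 0, 0, 0])

```text
t: 21.87
eef_pos: [0.3915, 0.268, 0.204]
tool_rot: [0.0, -0.037, 0.999, -0.0]
contact_force: [0.3, 0.2, -0.5]
gripper_width: 0.453
```

```bash
python3 - <<'E'
from h import *
st(); snap('wrist','w15',scale=1.5)
E
```

```text
t 21.87 grasp [0.3915 0.268  0.15  ] yawy 94.2 F [ 0.3  0.2 -0.5] w 0.453 ztilt [ 0. -0.] q7 1.00
```

View pics/w15.png

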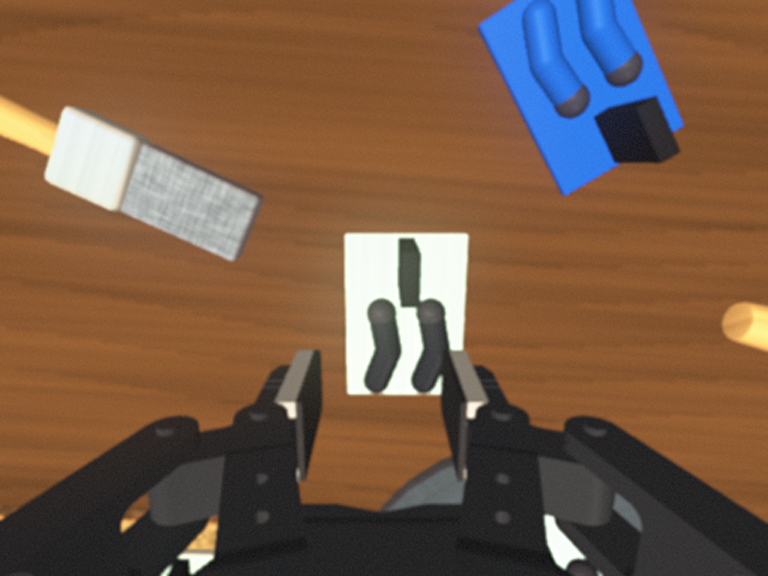

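```bash
python3 - <<'E'
from fit import *
c=load('w15')
px=[np.array(p)/1.5-.3 for p in [(344,234),(468,234),(348,395),(463,394)]]
mod=[(-.05,-.035,.006),(-.05,.035,.006),(.05,-.035,.006),(.05,.035,.006)]
p,r=fit_pts(c,mod,px,[.41,.28,.1]); print(p,np.degrees(p[2]),r)
fin=(p[0]-.034*np.cos(p[2]),p[1]-.034*np.sin(p[2])); print(fin)
st(); go([*fin,.0385],90+np.degrees(p[2]))
E
```

```text
[0.41420866 0.28395721 0.08210833] 4.7044609204444345 [ 0.   0.2  0.2 -0.5  0.5  0.1 -0.8  0.2]
(np.float64(0.3803232066330142), np.float64(0.28116866147842906))
t 21.92 grasp [0.3915 0.268  0.15  ] yawy 94.2 F [ 0.   0.2 -0.5] w 0.451 ztilt [ 0. -0.] q7 1.00
shift cm [ 1.02  1.4  11.14] world yaw change 0.5 deg -> twist -0.009 rad rows>=3
```

Request:
move_arm(gripper=[0.45, 0.45, 0.45, 0.45, 0.45], xyz=[[0.6, 0.8, 1], [1, 1.4, 2], [1, 1.4, 5], [1, 1.4, 8], [1, 1.4, 8]], twist=[-0.005, -0.005, -0.005, -0.005, -0.005])

```text
t: 22.33
eef_pos: [0.3766, 0.2811, 0.119]
tool_rot: [-0.003, -0.041, 0.999, -0.003]
contact_force: [-0.5, -0.1, 0.3]
gripper_width: 0.452
```

Request:
move_arm(gripper=[0.45, 0.45, 0.45, 0.45], xyz=[[0, 0, 1], [0, 0, 2.2], [0, 0, 3.1], [0, 0, 3.1]], twist=[0, 0, 0, 0])

```text
t: 22.67
eef_pos: [0.3794, 0.2825, 0.0922]
tool_rot: [-0.0, -0.041, 0.999, -0.0]
contact_force: [-0.9, 0.2, -0.1]
gripper_width: 0.447
```

```bash
python3 - <<'E'
from h import *
st(); go([.3803,.2812,.039],94.6); snap('wrist','w16',scale=1)
E
```

```text
t 22.67 grasp [0.3794 0.2824 0.0382] yawy 94.7 F [-0.9  0.2 -0.1] w 0.447 ztilt [-0.001 -0.001] q7 1.02
shift cm [-0.08 -0.13 -0.08] world yaw change -0.1 deg -> twist 0.001 rad rows>=1
```

View pics/w16.png

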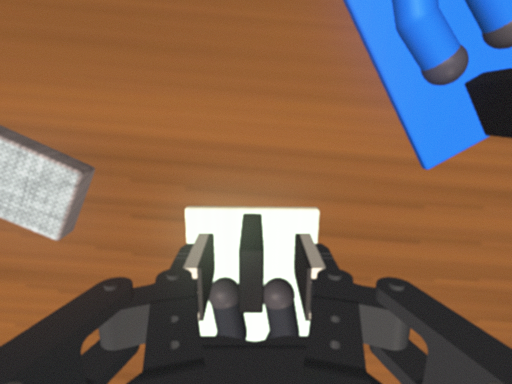

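Request:
move_arm(gripper=[0.25, 0, 0, 0, 0], xyz=[[0, -0.1, 0], [0, -0.1, 0], [0, -0.1, 0], [0, -0.1, 0], [0, -0.1, 0]], twist=[0, 0, 0, 0, 0])

```text
t: 23.13
eef_pos: [0.3803, 0.2818, 0.0939]
tool_rot: [0.001, -0.04, 0.999, 0.0]
contact_force: [-1.0, -1.3, 5.4]
gripper_width: 0.095
```

Request:
move_arm(gripper=[0, 0, 0, 0, 0], xyz=[[0, 0, -0.5], [0, 0, -1.5], [0, 0, -3.5], [0, 0, -6], [0, 0, -8]], twist=[0, 0, 0, 0, 0])

```text
t: 23.55
eef_pos: [0.3798, 0.2815, 0.1749]
tool_rot: [0.0, -0.041, 0.999, 0.0]
contact_force: [0.4, 0.6, -1.4]
gripper_width: 0.098
```

```bash
python3 - <<'E'
from h import *
st(); snap('wrist','w17',scale=1);  go([.47,.05,.12],80)
E
```

```text
t 23.55 grasp [0.3798 0.2815 0.1209] yawy 94.6 F [ 0.4  0.6 -1.4] w 0.098 ztilt [0. 0.] q7 0.98
shift cm [ -6.94 -23.92   0.34] world yaw change -14.6 deg -> twist 0.255 rad rows>=6
```

View pics/w17.png

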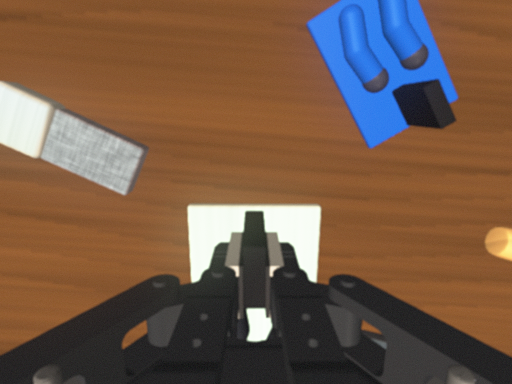

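Request:
move_arm(gripper=[0, 0, 0, 0, 0], xyz=[[-0.7, -2.5, 0], [-1.8, -6, 0], [-2.9, -10, 0], [-4.1, -14, 0], [-5.2, -18, 0]], twist=[0.04, 0.08, 0.12, 0.16, 0.2])

```text
t: 24.02
eef_pos: [0.4465, 0.1049, 0.1736]
tool_rot: [0.0, 0.06, 0.998, 0.0]
contact_force: [0.7, -0.4, -2.5]
gripper_width: 0.1
```

```bash
python3 - <<'E'
from h import *
st(); go([.425,-.145,.1],67.5)
E
```

```text
t 24.02 grasp [0.4465 0.1049 0.1196] yawy 83.1 F [ 0.7 -0.4 -2.5] w 0.100 ztilt [0.001 0.001] q7 1.24
shift cm [ -0.85 -25.07   1.94] world yaw change -15.6 deg -> twist 0.273 rad rows>=7
```

Request:
move_arm(gripper=[0, 0, 0, 0, 0], xyz=[[0, -3.6, -0.7], [-0.2, -7.2, -1.4], [-0.3, -10.8, -1.4], [-0.5, -14.4, -1.4], [-0.6, -18, -1.4]], twist=[0.05, 0.1, 0.16, 0.22, 0.27])

```text
t: 24.43
eef_pos: [0.4305, -0.0746, 0.1876]
tool_rot: [0.0, 0.195, 0.981, 0.0]
contact_force: [1.4, -1.1, -2.2]
gripper_width: 0.1
```

```bash
python3 - <<'E'
from h import *
st(); go([.419,-.1473,.088],67.5)
E
```

```text
t 24.43 grasp [ 0.4305 -0.0746  0.1336] yawy 67.6 F [ 1.4 -1.1 -2.2] w 0.100 ztilt [0.001 0.001] q7 1.40
shift cm [-1.71 -7.17  4.55] world yaw change -0.1 deg -> twist 0.001 rad rows>=3
```

Request:
move_arm(gripper=[0, 0, 0, 0, 0], xyz=[[-0.5, -3, 0], [-1, -6, 0], [-1.7, -7.2, 1], [-1.7, -7.2, 3], [-1.7, -7.2, 4.5]], twist=[0, 0, 0, 0, 0])

```text
t: 24.85
eef_pos: [0.4193, -0.1473, 0.1419]
tool_rot: [0.001, 0.194, 0.981, 0.0]
contact_force: [-1.3, 0.9, -2.6]
gripper_width: 0.095
```

Request:
move_arm(gripper=[0, 0, 0, 0], xyz=[[0, 0, 0], [0, 0, 0], [0, 0, 0], [0, 0, 0]], twist=[0, 0, 0, 0])

```text
t: 25.18
eef_pos: [0.42, -0.146, 0.1429]
tool_rot: [0.001, 0.193, 0.981, 0.0]
contact_force: [-0.7, 0.3, -2.8]
gripper_width: 0.102
```

```bash
python3 - <<'E'
from h import *
st(); go([.419,-.1473,.0585],67.5); snap('wrist','w18',scale=1.5)
E
```

```text
t 25.18 grasp [ 0.42   -0.146   0.0889] yawy 67.8 F [-0.7  0.3 -2.8] w 0.102 ztilt [0.002 0.   ] q7 1.65
shift cm [ 0.05 -0.17  3.04] world yaw change -0.3 deg -> twist 0.004 rad rows>=1
```

View pics/w18.png

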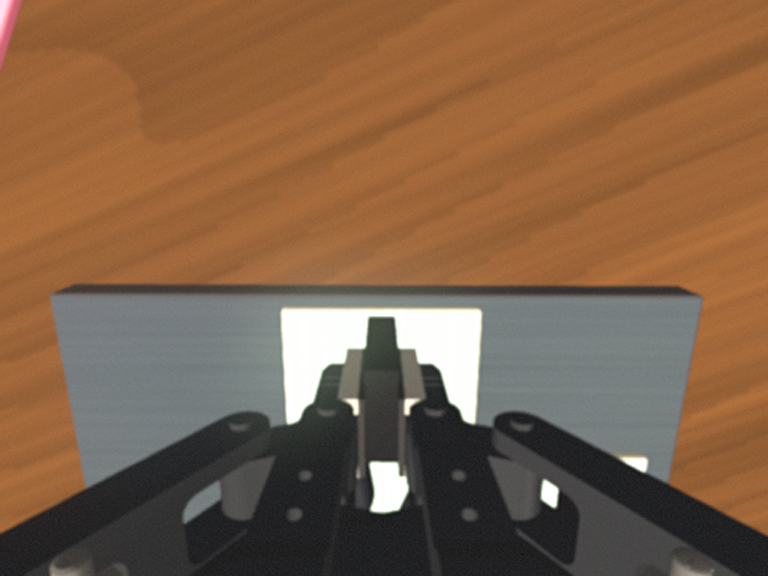

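Request:
move_arm(gripper=[0, 0, 0, 0, 0], xyz=[[0, -0.15, 1], [0, -0.15, 2], [0, -0.15, 2.7], [0, -0.15, 2.9], [0, -0.15, 2.9]], twist=[0.005, 0.005, 0.005, 0.005, 0.005])

```text
t: 25.65
eef_pos: [0.4182, -0.1474, 0.1122]
tool_rot: [-0.001, 0.196, 0.981, 0.0]
contact_force: [0.1, -0.6, -1.8]
gripper_width: 0.095
```

Request:
move_arm(gripper=[0, 0, 0, 0, 0], xyz=[[0, 0, 0.1], [0, 0, 0.2], [0, 0, 0.2], [0, 0, 0.2], [0, 0, 0.2]], twist=[0, 0, 0, 0, 0])

```text
t: 26.07
eef_pos: [0.4183, -0.1475, 0.1118]
tool_rot: [-0.0, 0.196, 0.981, 0.001]
contact_force: [-6.9, 1.9, 24.9]
gripper_width: 0.098
```

```bash
python3 - <<'E'
from h import *
st(); go([.4929,-.1779,.0580],67.5)
E
```

```text
t 26.07 grasp [ 0.4183 -0.1475  0.0578] yawy 67.4 F [-6.9  1.9 24.9] w 0.098 ztilt [-0.001  0.001] q7 1.69
shift cm [-8.06  0.06 -0.03] world yaw change 0.1 deg -> twist -0.002 rad rows>=2
```

Pressing 25 N down; relax 2 mm, then slide.

Request:
move_arm(gripper=[0, 0, 0, 0, 0], xyz=[[-0.5, 0.05, -0.15], [-1.5, 0.05, -0.15], [-2.5, 0.05, -0.15], [-3.5, 0.05, -0.15], [-4.5, 0.05, -0.15]], twist=[0, 0, 0, 0, 0])

```text
t: 26.48
eef_pos: [0.4619, -0.1648, 0.1121]
tool_rot: [0.0, 0.196, 0.981, -0.0]
contact_force: [0.0, 0.1, -1.8]
gripper_width: 0.102
```

```bash
python3 - <<'E'
from h import *
st(); go([.4929,-.1779,.0580],67.5)
E
```

```text
t 26.48 grasp [ 0.4619 -0.1648  0.0581] yawy 67.4 F [ 0.   0.1 -1.8] w 0.102 ztilt [ 0. -0.] q7 1.70
shift cm [-3.37 -0.02  0.01] world yaw change 0.1 deg -> twist -0.001 rad rows>=1
```

Request:
move_arm(gripper=[0, 0, 0, 0, 0], xyz=[[-0.8, 0, 0], [-1.6, 0, 0], [-2.4, 0, 0], [-3, 0, 0], [-3.2, 0, 0]], twist=[0, 0, 0, 0, 0])

```text
t: 26.9
eef_pos: [0.4912, -0.177, 0.1124]
tool_rot: [0.0, 0.196, 0.981, -0.0]
contact_force: [-0.4, 0.7, -2.1]
gripper_width: 0.1
```

Request:
move_arm(gripper=[0, 0, 0, 0, 0], xyz=[[-0.2, 0, 0], [-0.3, 0, 0], [-0.4, 0, 0], [-0.5, 0, 0], [-0.5, 0, 0]], twist=[0, 0, 0, 0, 0])

```text
t: 27.32
eef_pos: [0.4935, -0.1782, 0.1122]
tool_rot: [-0.001, 0.196, 0.981, 0.0]
contact_force: [-3.9, 1.8, 0.6]
gripper_width: 0.099
```

```bash
python3 - <<'E'
from h import *
st(); go([.4929,-.1779,.0580],67.5)
E
```

```text
t 27.32 grasp [ 0.4934 -0.1781  0.0582] yawy 67.4 F [-3.9  1.8  0.6] w 0.099 ztilt [-0.002  0.001] q7 1.71
shift cm [ 0.05 -0.    0.02] world yaw change 0.1 deg -> twist -0.001 rad rows>=1
```

Request:
move_arm(gripper=[0, 0, 0, 0.3, 0.4], xyz=[[-0.2, 0, 0], [-0.4, 0, 0], [-0.4, 0, 0], [-0.3, 0, 0], [0, 0, -0.2]], twist=[0, 0, 0, 0, 0])

```text
t: 27.73
eef_pos: [0.4952, -0.1786, 0.1146]
tool_rot: [0.001, 0.196, 0.981, -0.0]
contact_force: [0.3, -0.1, -0.0]
gripper_width: 0.366
```

Request:
move_arm(gripper=[0.4, 0.4, 0.4, 0.4, 0.4], xyz=[[0, 0, -1.5], [0, 0, -4], [0, 0, -7], [1, 2, -9], [3, 5, -10]], twist=[0, 0, 0, 0, 0])

```text
t: 28.15
eef_pos: [0.4887, -0.124, 0.218]
tool_rot: [0.004, 0.199, 0.98, -0.001]
contact_force: [1.5, 0.2, -0.1]
gripper_width: 0.398
```

```bash
python3 - <<'E'
from h import *
st(); snap('wrist','w19',scale=1.5); snap('top','t19',scale=1.5)
E
```

```text
t 28.15 grasp [ 0.4892 -0.1242  0.164 ] yawy 67.1 F [ 1.5  0.2 -0.1] w 0.398 ztilt [ 0.008 -0.003] q7 1.49
```

View pics/w19.png

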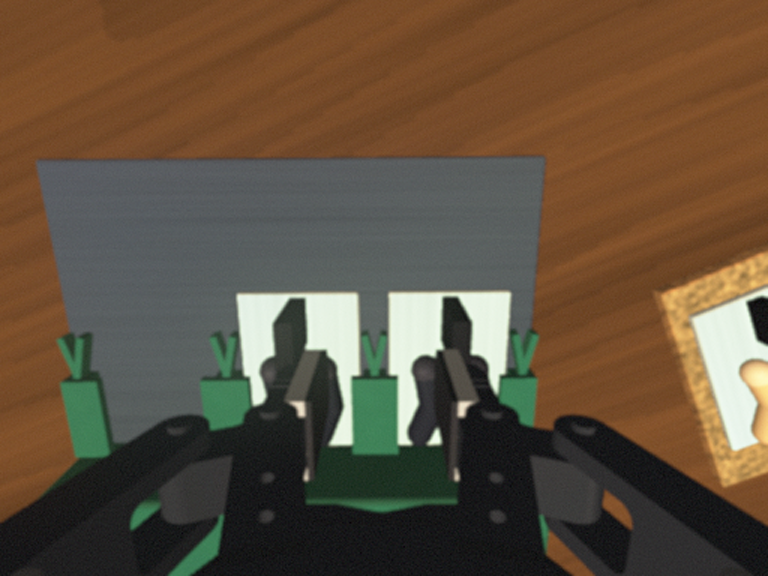

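View pics/t19.png

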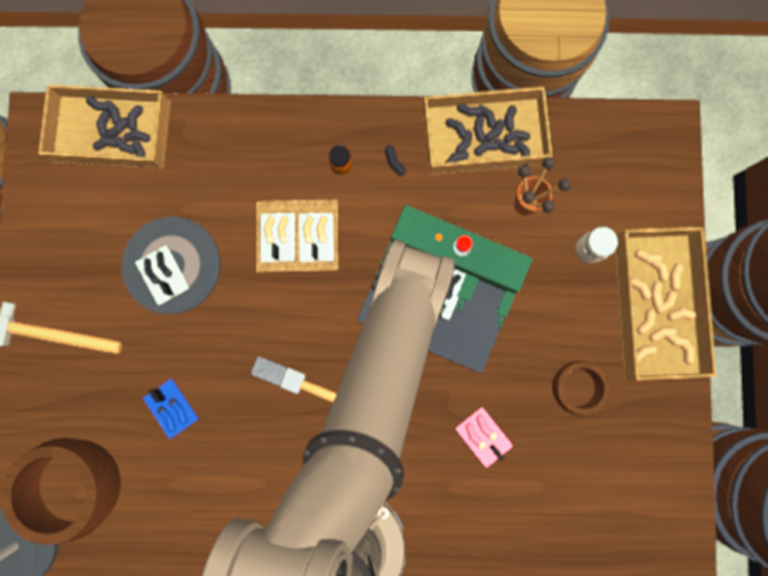

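```bash
python3 - <<'E'
from fit import *
c=load('t19')
px=[np.array([70,120])+np.array(q)/5 for q in [(100,270),(205,217),(281,360),(180,418)]]
mod=[(.05,.035,.056),(.05,-.035,.056),(-.05,-.035,.056),(-.05,.035,.056)]
p,r=fit_pts(c,mod,px,[.54,.37,.5]); print(p,np.degrees(p[2]),r)
fin=(p[0]-.034*np.cos(p[2]),p[1]-.034*np.sin(p[2])); print(fin)
save(c,'t19a',box=(80,150,150,220),scale=8)
st(); go([fin[0]+.01,fin[1]-.01,.20],90+np.degrees(p[2]))
E
```

```text
[0.5435572  0.3761097  0.52453033] 30.053374026214975 [ 0.5  0.6 -0.1 -0.  -0.  -0.1 -0.4 -0.4]
(np.float64(0.5141281840345445), np.float64(0.3590822819589058))
t 28.25 grasp [ 0.4878 -0.1157  0.1624] yawy 67.8 F [ 0.8  0.6 -0.1] w 0.400 ztilt [0.004 0.003] q7 1.49
shift cm [14.17 44.42 -3.62] world yaw change 52.2 deg -> twist -0.912 rad rows>=12
```

View pics/t19a.png

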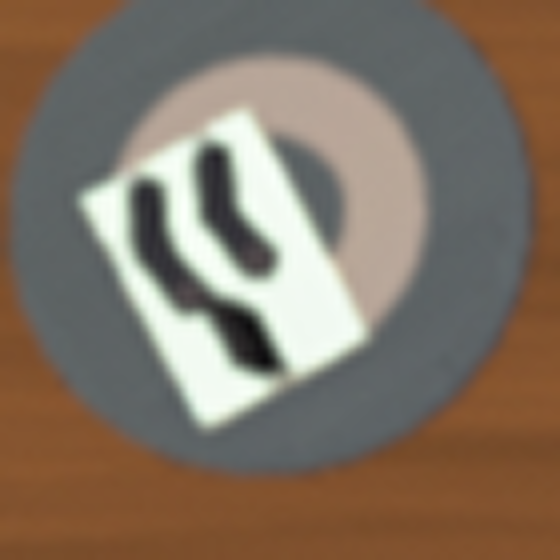

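Request:
move_arm(gripper=[0.45, 0.45, 0.45, 0.45, 0.45], xyz=[[1, 3.4, -1], [2, 6.8, -2], [3, 10.2, -3], [4, 13.6, -3.6], [5.2, 17, -3.6]], twist=[-0.07, -0.14, -0.21, -0.28, -0.35])

```text
t: 28.67
eef_pos: [0.5048, 0.0576, 0.2522]
tool_rot: [0.002, 0.021, 1.0, 0.001]
contact_force: [0.4, -0.4, 0.3]
gripper_width: 0.451
```

```bash
python3 - <<'E'
from h import *
st(); go([.524,.349,.2],120)
E
```

```text
t 28.67 grasp [0.505  0.0577 0.1982] yawy 87.6 F [ 0.4 -0.4  0.3] w 0.451 ztilt [0.005 0.001] q7 1.41
shift cm [-0.7  29.18 -0.14] world yaw change 32.4 deg -> twist -0.565 rad rows>=8
```

Request:
move_arm(gripper=[0.45, 0.45, 0.45, 0.45, 0.45], xyz=[[0, 3.7, 0], [-0.2, 7.4, 0], [-0.3, 11.1, 0], [-0.4, 14.8, 0], [-0.5, 18.5, 0]], twist=[-0.08, -0.16, -0.24, -0.32, -0.4])

```text
t: 29.08
eef_pos: [0.5169, 0.2425, 0.2506]
tool_rot: [0.001, -0.179, 0.984, 0.0]
contact_force: [0.9, -0.5, 0.4]
gripper_width: 0.447
```

```bash
python3 - <<'E'
from h import *
st(); go([.524,.349,.2],120)
E
```

```text
t 29.08 grasp [0.5169 0.2426 0.1966] yawy 110.6 F [ 0.9 -0.5  0.4] w 0.447 ztilt [0.001 0.001] q7 1.46
shift cm [-4.41  9.71 -0.33] world yaw change 9.4 deg -> twist -0.164 rad rows>=3
```

Request:
move_arm(gripper=[0.45, 0.45, 0.45, 0.45, 0.45], xyz=[[-1.4, 3, 0], [-2.8, 6, 0], [-4, 9, 0], [-4.4, 9.7, 0], [-4.4, 9.7, 0]], twist=[-0.06, -0.12, -0.164, -0.164, -0.164])

```text
t: 29.5
eef_pos: [0.5234, 0.3506, 0.2501]
tool_rot: [0.0, -0.259, 0.966, 0.001]
contact_force: [-0.8, -0.5, -0.1]
gripper_width: 0.45
```

Request:
move_arm(gripper=[0.45, 0.45, 0.45, 0.45], xyz=[[0, 0, 0], [0, 0, 0], [0, 0, 0], [0, 0, 0]], twist=[0, 0, 0, 0])

```text
t: 29.83
eef_pos: [0.5244, 0.3453, 0.2506]
tool_rot: [0.0, -0.256, 0.967, -0.0]
contact_force: [0.6, 0.6, -0.1]
gripper_width: 0.449
```

```bash
python3 - <<'E'
from h import *
st(); snap('wrist','w20',scale=1.5)
E
```

```text
t 29.83 grasp [0.5244 0.3453 0.1966] yawy 119.7 F [ 0.6  0.6 -0.1] w 0.449 ztilt [ 0. -0.] q7 1.46
```

View pics/w20.png

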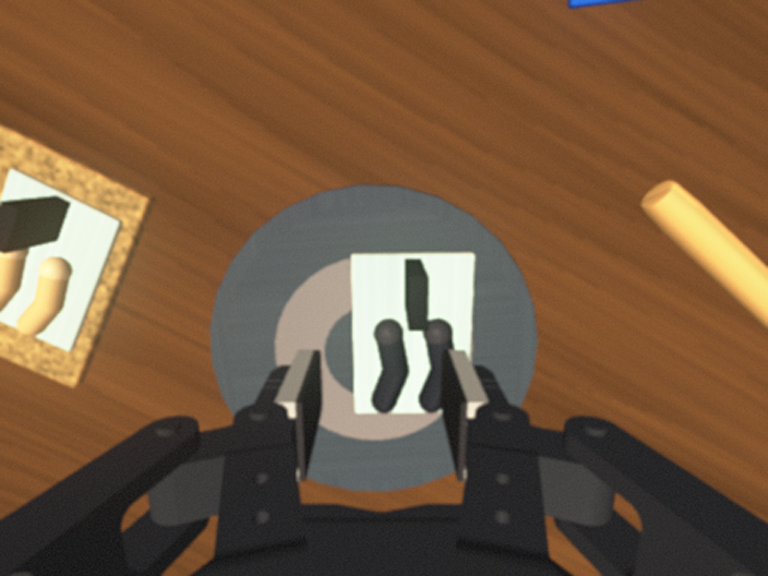

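```bash
python3 - <<'E'
from fit import *
c=load('w20')
px=[np.array(p)/1.5-.3 for p in [(350,254),(474,253),(355,414),(470,413)]]
mod=[(-.05,-.035,.056),(-.05,.035,.056),(.05,-.035,.056),(.05,.035,.056)]
p,r=fit_pts(c,mod,px,[.54,.37,.5]); print(p,np.degrees(p[2]),r)
fin=(p[0]-.034*np.cos(p[2]),p[1]-.034*np.sin(p[2])); print(fin)
st(); go([*fin,.089],90+np.degrees(p[2]))
E
```

```text
[0.54558623 0.37742821 0.53436843] 30.617055828273223 [ 0.1  0.5  0.3 -0.2  0.4 -0.  -0.8 -0.4]
(np.float64(0.5163261537530612), np.float64(0.36011208789423693))
t 29.88 grasp [0.5243 0.3456 0.1966] yawy 119.7 F [ 0.7  0.4 -0.8] w 0.448 ztilt [ 0. -0.] q7 1.46
shift cm [-0.02  1.66 10.76] world yaw change 0.9 deg -> twist -0.016 rad rows>=3
```

Request:
move_arm(gripper=[0.45, 0.45, 0.45, 0.45, 0.45], xyz=[[0, 1, 1], [0, 1.7, 2], [0, 1.7, 5], [0, 1.7, 7.5], [0, 1.7, 7.5]], twist=[-0.01, -0.01, -0.01, -0.01, -0.01])

```text
t: 30.3
eef_pos: [0.5117, 0.361, 0.1694]
tool_rot: [-0.005, -0.263, 0.965, -0.002]
contact_force: [-0.7, 0.3, -0.8]
gripper_width: 0.451
```

Request:
move_arm(gripper=[0.45, 0.45, 0.45, 0.45], xyz=[[0, 0, 1], [0, 0, 2.2], [0, 0, 3.1], [0, 0, 3.1]], twist=[0, 0, 0, 0])

```text
t: 30.63
eef_pos: [0.5147, 0.3614, 0.1428]
tool_rot: [-0.001, -0.262, 0.965, -0.0]
contact_force: [-0.4, 0.3, 0.1]
gripper_width: 0.453
```

```bash
python3 - <<'E'
from h import *
st(); go([.5163,.3601,.089],120.3); snap('wrist','w21',scale=1)
E
```

```text
t 30.63 grasp [0.5146 0.3613 0.0888] yawy 120.4 F [-0.4  0.3  0.1] w 0.453 ztilt [-0.002 -0.001] q7 1.46
shift cm [-0.08 -0.19 -0.02] world yaw change -0.1 deg -> twist 0.001 rad rows>=1
```

View pics/w21.png

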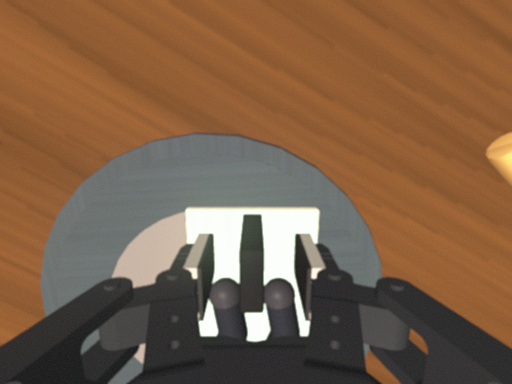

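Request:
move_arm(gripper=[0.3, 0.2, 0, 0, 0], xyz=[[0, -0.1, 0], [0, -0.1, 0], [0, -0.1, 0], [0, -0.1, 0], [0, -0.1, 0]], twist=[0, 0, 0, 0, 0])

```text
t: 31.1
eef_pos: [0.5165, 0.3611, 0.1455]
tool_rot: [0.001, -0.262, 0.965, 0.0]
contact_force: [-1.2, -0.6, 5.3]
gripper_width: 0.097
```

Request:
move_arm(gripper=[0, 0, 0, 0, 0], xyz=[[0, 0, 0], [0, 0, -0.5], [0, 0, -1.5], [0, 0, -3], [0, 0, -4.5]], twist=[0, 0, 0, 0, 0])

```text
t: 31.52
eef_pos: [0.5154, 0.3605, 0.1897]
tool_rot: [-0.001, -0.262, 0.965, -0.0]
contact_force: [0.2, -0.3, -2.7]
gripper_width: 0.099
```

```bash
python3 - <<'E'
from h import *
st(); snap('wrist','w22',scale=1);  go([.46,.05,.13],80)
E
```

```text
t 31.52 grasp [0.5153 0.3605 0.1357] yawy 120.4 F [ 0.2 -0.3 -2.7] w 0.099 ztilt [-0.001 -0.001] q7 1.45
shift cm [ 20.68 -24.01   0.84] world yaw change -40.4 deg -> twist 0.705 rad rows>=8
```

View pics/w22.png

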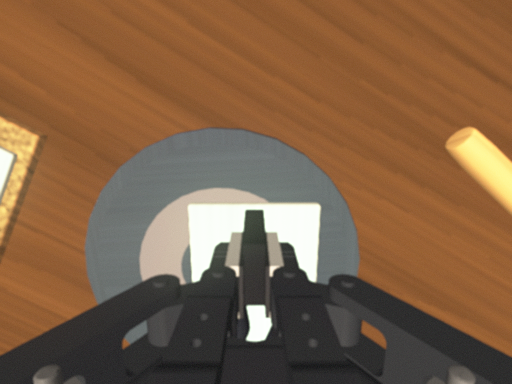

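Request:
move_arm(gripper=[0, 0, 0, 0, 0], xyz=[[1.3, -1.6, -0.5], [3.5, -4, -0.5], [6, -7, -0.5], [8.5, -10, -0.5], [11, -13, -0.5]], twist=[0.06, 0.13, 0.2, 0.28, 0.36])

```text
t: 31.98
eef_pos: [0.4859, 0.1916, 0.1944]
tool_rot: [-0.0, -0.083, 0.997, 0.0]
contact_force: [0.6, -1.0, -2.6]
gripper_width: 0.094
```

```bash
python3 - <<'E'
from h import *
st(); go([.46,.05,.14],80)
E
```

```text
t 31.98 grasp [0.4859 0.1916 0.1404] yawy 99.6 F [ 0.6 -1.  -2.6] w 0.094 ztilt [-0.  0.] q7 1.35
shift cm [  4.91 -13.53   0.04] world yaw change -19.6 deg -> twist 0.341 rad rows>=4
```

Request:
move_arm(gripper=[0, 0, 0, 0, 0], xyz=[[1.2, -3.5, 0], [2.5, -7, 0], [3.8, -10.5, 0], [5, -14, 0], [6, -17.5, 0]], twist=[0.08, 0.16, 0.25, 0.33, 0.4])

```text
t: 32.4
eef_pos: [0.4561, 0.0089, 0.1945]
tool_rot: [-0.0, 0.116, 0.993, 0.0]
contact_force: [0.4, -0.1, -2.9]
gripper_width: 0.098
```

```bash
python3 - <<'E'
from h import *
st(); go([.385,-.2292,.14],67.5)
E
```

```text
t 32.40 grasp [0.4561 0.0089 0.1405] yawy 76.6 F [ 0.4 -0.1 -2.9] w 0.098 ztilt [-0.  0.] q7 1.34
shift cm [  1.4  -24.81   0.04] world yaw change -9.1 deg -> twist 0.159 rad rows>=6
```

Request:
move_arm(gripper=[0, 0, 0, 0, 0], xyz=[[-0.2, -3.7, 0], [-0.2, -7.4, 0], [0, -11.1, 0], [0.2, -14.8, 0], [0.6, -18.5, 0]], twist=[0.04, 0.08, 0.12, 0.159, 0.159])

```text
t: 32.82
eef_pos: [0.4088, -0.1698, 0.1947]
tool_rot: [0.0, 0.194, 0.981, 0.0]
contact_force: [1.4, -0.1, -3.0]
gripper_width: 0.099
```

```bash
python3 - <<'E'
from h import *
st(); go([.385,-.2292,.089],67.5)
E
```

```text
t 32.82 grasp [ 0.4088 -0.1698  0.1407] yawy 67.6 F [ 1.4 -0.1 -3. ] w 0.099 ztilt [0.001 0.   ] q7 1.63
shift cm [-0.05 -6.4   5.17] world yaw change -0.1 deg -> twist 0.002 rad rows>=2
```

Request:
move_arm(gripper=[0, 0, 0, 0, 0], xyz=[[0, -3, 0], [0, -6, 0], [0, -6.4, 1.5], [0, -6.4, 3.5], [0, -6.4, 5.1]], twist=[0, 0, 0, 0, 0])

```text
t: 33.23
eef_pos: [0.3847, -0.2282, 0.1429]
tool_rot: [0.0, 0.194, 0.981, 0.0]
contact_force: [0.4, 0.3, -3.0]
gripper_width: 0.098
```

Request:
move_arm(gripper=[0, 0, 0, 0], xyz=[[0, 0, 0], [0, 0, 0], [0, 0, 0], [0, 0, 0]], twist=[0, 0, 0, 0])

```text
t: 33.57
eef_pos: [0.3857, -0.2276, 0.1443]
tool_rot: [0.001, 0.193, 0.981, -0.0]
contact_force: [-0.0, -0.2, -2.5]
gripper_width: 0.098
```

```bash
python3 - <<'E'
from h import *
st(); go([.385,-.2292,.0585],67.5); snap('wrist','w23',scale=1.5)
E
```

```text
t 33.57 grasp [ 0.3858 -0.2277  0.0903] yawy 67.7 F [-0.  -0.2 -2.5] w 0.098 ztilt [ 0.002 -0.   ] q7 1.87
shift cm [ 0.02 -0.17  3.18] world yaw change -0.2 deg -> twist 0.004 rad rows>=1
```

View pics/w23.png

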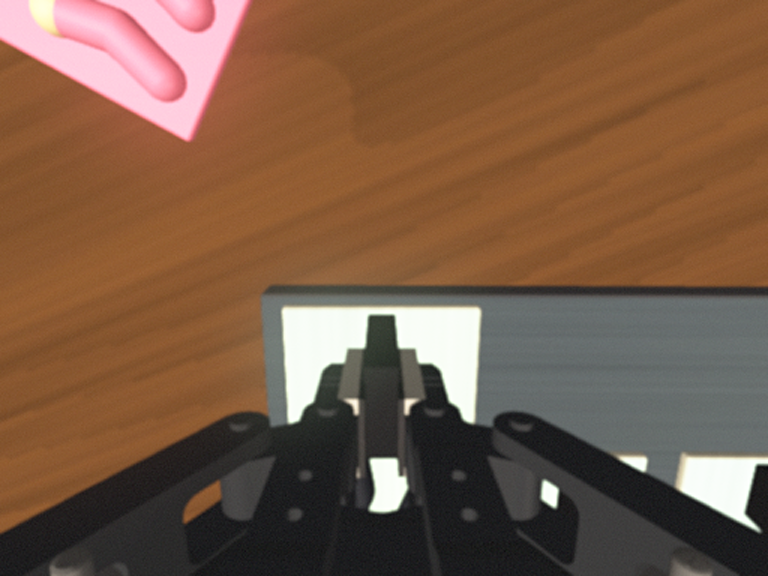

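Request:
move_arm(gripper=[0, 0, 0, 0, 0], xyz=[[0, -0.15, 1], [0, -0.15, 2], [0, -0.15, 2.8], [0, -0.15, 3], [0, -0.15, 3]], twist=[0.004, 0.004, 0.004, 0.004, 0.004])

```text
t: 34.03
eef_pos: [0.3842, -0.2287, 0.1134]
tool_rot: [-0.001, 0.195, 0.981, 0.001]
contact_force: [-3.9, 2.8, 14.7]
gripper_width: 0.093
```

Request:
move_arm(gripper=[0, 0, 0, 0, 0], xyz=[[0, 0, 0.1], [0, 0, 0.15], [0, 0, 0.15], [0, 0, 0.15], [0, 0, 0.15]], twist=[0, 0, 0, 0, 0])

```text
t: 34.45
eef_pos: [0.3842, -0.2288, 0.1133]
tool_rot: [-0.0, 0.196, 0.981, 0.001]
contact_force: [-9.6, 5.9, 40.9]
gripper_width: 0.095
```

```bash
python3 - <<'E'
from h import *
st(); go([.459,-.2598,.0580],67.5)
E
```

```text
t 34.45 grasp [ 0.3842 -0.2287  0.0593] yawy 67.5 F [-9.6  5.9 40.9] w 0.095 ztilt [0.    0.003] q7 1.92
shift cm [-8.11 -0.01  0.12] world yaw change 0.0 deg -> twist -0.001 rad rows>=2
```

Request:
move_arm(gripper=[0, 0, 0, 0, 0], xyz=[[0, 0, -0.25], [-1, 0, -0.25], [-2, 0, -0.25], [-3.2, 0, -0.25], [-4.5, 0, -0.25]], twist=[0, 0, 0, 0, 0])

```text
t: 34.87
eef_pos: [0.4272, -0.2465, 0.1136]
tool_rot: [-0.0, 0.195, 0.981, -0.0]
contact_force: [-1.0, -0.3, -2.4]
gripper_width: 0.1
```

```bash
python3 - <<'E'
from h import *
st(); go([.459,-.2598,.0595],67.5)
E
```

```text
t 34.87 grasp [ 0.4272 -0.2465  0.0596] yawy 67.5 F [-1.  -0.3 -2.4] w 0.100 ztilt [-0.001  0.   ] q7 1.91
shift cm [-3.45 -0.02  0.01] world yaw change -0.0 deg -> twist 0.000 rad rows>=1
```

Request:
move_arm(gripper=[0, 0, 0, 0, 0], xyz=[[-0.8, 0, 0], [-1.6, 0, 0], [-2.4, 0, 0], [-3, 0, 0], [-3.2, 0, 0]], twist=[0, 0, 0, 0, 0])

```text
t: 35.28
eef_pos: [0.4567, -0.2588, 0.1143]
tool_rot: [0.0, 0.195, 0.981, -0.0]
contact_force: [0.7, 0.1, -2.5]
gripper_width: 0.1
```

Request:
move_arm(gripper=[0, 0, 0, 0, 0], xyz=[[-0.2, 0, 0], [-0.3, 0, 0], [-0.4, 0, 0], [-0.5, 0, 0], [-0.5, 0, 0]], twist=[0, 0, 0, 0, 0])

```text
t: 35.7
eef_pos: [0.4597, -0.2601, 0.1143]
tool_rot: [-0.0, 0.195, 0.981, 0.0]
contact_force: [-1.1, 1.0, -2.7]
gripper_width: 0.1
```

```bash
python3 - <<'E'
from h import *
st(); go([.459,-.2598,.0595],67.5)
E
```

```text
t 35.70 grasp [ 0.4597 -0.2601  0.0603] yawy 67.5 F [-1.1  1.  -2.7] w 0.100 ztilt [-0.001  0.   ] q7 1.90
shift cm [0.08 0.   0.08] world yaw change 0.0 deg -> twist -0.000 rad rows>=1
```

Request:
move_arm(gripper=[0, 0, 0, 0, 0], xyz=[[-0.2, 0, 0.1], [-0.3, 0, 0.1], [-0.4, 0, 0.1], [-0.5, 0, 0.1], [-0.5, 0, 0.1]], twist=[0, 0, 0, 0, 0])

```text
t: 36.12
eef_pos: [0.4601, -0.2605, 0.1134]
tool_rot: [-0.005, 0.196, 0.981, 0.002]
contact_force: [-17.2, 9.0, 21.3]
gripper_width: 0.098
```

```bash
python3 - <<'E'
from h import *
st(); go([.459,-.2598,.0595],67.5)
E
```

```text
t 36.12 grasp [ 0.4597 -0.2601  0.0594] yawy 67.4 F [-17.2   9.   21.3] w 0.098 ztilt [-0.009  0.006] q7 1.90
shift cm [ 0.07  0.   -0.01] world yaw change 0.1 deg -> twist -0.001 rad rows>=1
```

Request:
move_arm(gripper=[0, 0, 0.3, 0.4, 0.4], xyz=[[0.1, 0, -0.1], [0.2, 0, -0.15], [0.2, 0, -0.15], [0.2, 0, -0.2], [0.2, 0, -0.5]], twist=[0, 0, 0, 0, 0])

```text
t: 36.53
eef_pos: [0.4637, -0.2617, 0.1186]
tool_rot: [0.001, 0.195, 0.981, -0.0]
contact_force: [-0.2, -1.1, -0.0]
gripper_width: 0.398
```

Request:
move_arm(gripper=[0.4, 0.4, 0.4, 0.4, 0.4], xyz=[[0, 0, -1.5], [0, 0, -4], [0, 0, -7], [0.5, 2, -9], [1.5, 5, -10]], twist=[0, 0, 0, 0, 0])

```text
t: 36.95
eef_pos: [0.4698, -0.2129, 0.222]
tool_rot: [0.004, 0.198, 0.98, -0.001]
contact_force: [1.2, -0.2, -0.4]
gripper_width: 0.398
```

Request:
move_arm(gripper=[0.5, 0.5, 0.5, 0.5, 0.5], xyz=[[0, 1, 0], [0, 2, 0], [0, 2, 0], [0, 2, 0], [0, 2, 0]], twist=[0, 0, 0, 0, 0])

```text
t: 37.37
eef_pos: [0.4755, -0.1922, 0.2179]
tool_rot: [-0.0, 0.196, 0.981, -0.0]
contact_force: [-0.5, -0.9, 0.6]
gripper_width: 0.495
```

```bash
python3 - <<'E'
from h import *
st(); snap('wrist','w24',scale=1.5); snap('scene','s24',box=(190,130,310,220),scale=6)
for cn in('scene',):
  c=cam(cn)
  for r in spot_point('knob_grip',cn): print(cn,np.round(r['centre'],4),r['p'],proj(c,r['centre']))
E
```

```text
t 37.37 grasp [ 0.4754 -0.1922  0.1639] yawy 67.4 F [-0.5 -0.9  0.6] w 0.495 ztilt [-0.001 -0.001] q7 1.66
scene [ 0.604  -0.2247  0.1097] 0.42 [214.25326753 164.2456056 ]
```

View pics/w24.png

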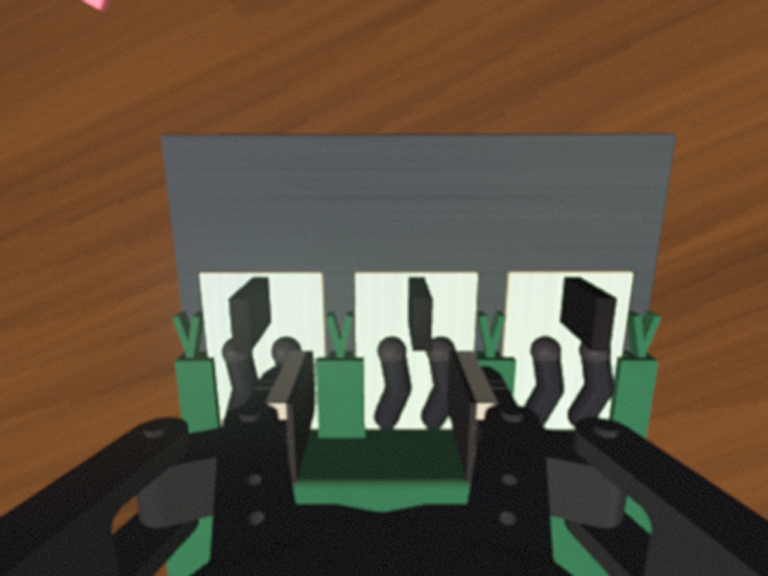

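View pics/s24.png

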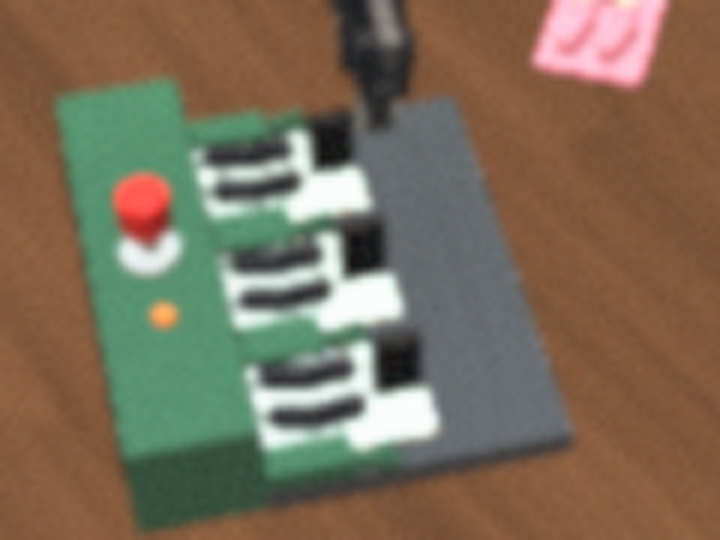

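```bash
python3 - <<'E'
from h import *
st(); go([.530,-.193,.22],67.5)
E
```

```text
t 37.57 grasp [ 0.4755 -0.192   0.1641] yawy 67.4 F [-0.4 -1.   0.1] w 0.502 ztilt [-0.001 -0.   ] q7 1.66
shift cm [-5.07  2.   -5.6 ] world yaw change 0.1 deg -> twist -0.002 rad rows>=2
```

Request:
move_arm(gripper=[0.7, 0.8, 0.8, 0.8, 0.8], xyz=[[0, 0, -2.5], [-1, 0.5, -5.6], [-3, 1, -5.6], [-4.5, 2, -5.6], [-5, 2, -5.6]], twist=[0, 0, 0, 0, 0])

```text
t: 37.98
eef_pos: [0.5324, -0.1909, 0.2749]
tool_rot: [0.001, 0.194, 0.981, 0.0]
contact_force: [0.6, -0.5, -0.2]
gripper_width: 0.804
```

Request:
move_arm(gripper=[0.8, 0.8, 0.8, 0.8], xyz=[[0, 0, 0], [0, 0, 0], [0, 0, 0], [0, 0, 0]], twist=[0, 0, 0, 0])

```text
t: 38.32
eef_pos: [0.5286, -0.1921, 0.274]
tool_rot: [-0.001, 0.196, 0.981, 0.0]
contact_force: [-0.3, -0.8, 0.1]
gripper_width: 0.802
```

```bash
python3 - <<'E'
from h import *
st(); c=snap('wrist','w25',scale=1.5,marks=[(.604,-.224,.123)])
for r in spot_point('knob_grip','wrist'): print(np.round(r['centre'],4),r['p'],proj(c,r['centre'])*1.5)
E
```

```text
t 38.32 grasp [ 0.5285 -0.1921  0.22  ] yawy 67.4 F [-0.3 -0.8  0.1] w 0.802 ztilt [-0.001  0.   ] q7 1.61
[ 0.604  -0.2257  0.1104] 0.8 [376.29240249 438.47001546]
```

View pics/w25.png

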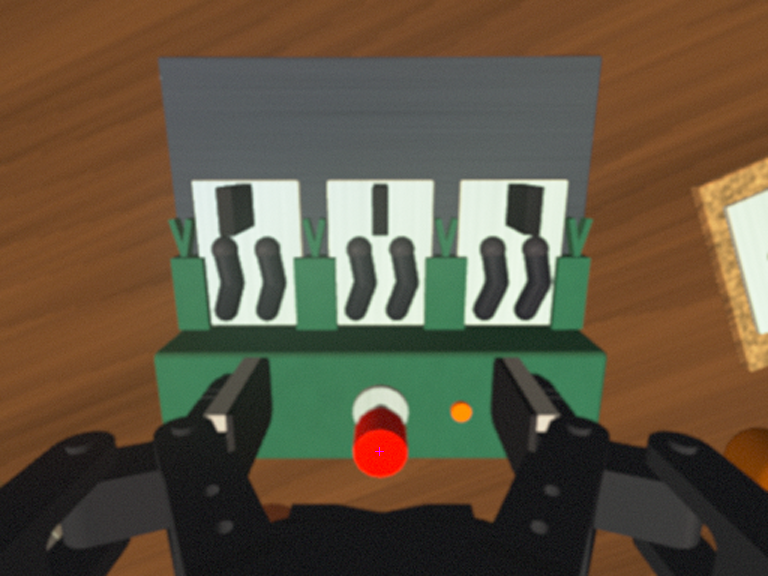

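```bash
python3 - <<'E'
from h import *
st(); go([.604,-.2243,.110],67.5)
E
```

```text
t 38.42 grasp [ 0.529  -0.1919  0.2203] yawy 67.5 F [ 0.2 -0.2 -0.6] w 0.800 ztilt [-0.  0.] q7 1.61
shift cm [-8.17 -0.12 11.03] world yaw change 0.0 deg -> twist -0.001 rad rows>=4
```

Request:
move_arm(gripper=[0.8, 0.8, 0.8, 0.8, 0.8], xyz=[[-2.5, 0, 0], [-5.5, 0, 0], [-8.2, 0, 0], [-8.2, 0, 0], [-8.2, 0, 0]], twist=[0, 0, 0, 0, 0])

```text
t: 38.83
eef_pos: [0.6059, -0.2235, 0.2739]
tool_rot: [-0.0, 0.195, 0.981, -0.0]
contact_force: [0.3, -0.2, 0.6]
gripper_width: 0.797
```

Request:
move_arm(gripper=[0.8, 0.8, 0.8, 0.8, 0.8], xyz=[[0, 0, 0], [0, 0, 2], [0, 0, 5], [0, 0, 6], [0, 0, 6]], twist=[0, 0, 0, 0, 0])

```text
t: 39.25
eef_pos: [0.6031, -0.2219, 0.2117]
tool_rot: [-0.003, 0.195, 0.981, 0.0]
contact_force: [-1.6, 0.9, -0.3]
gripper_width: 0.801
```

```bash
python3 - <<'E'
from h import *
st(); go([.604,-.2243,.110],67.5)
E
```

```text
t 39.25 grasp [ 0.6028 -0.2218  0.1577] yawy 67.5 F [-1.6  0.9 -0.3] w 0.801 ztilt [-0.006  0.002] q7 1.69
shift cm [-0.24 -0.18  4.77] world yaw change 0.0 deg -> twist -0.000 rad rows>=2
```

Request:
move_arm(gripper=[0.8, 0.8, 0.8, 0.8, 0.8], xyz=[[-0.1, -0.2, 1.5], [-0.1, -0.2, 3], [-0.1, -0.2, 4.3], [-0.1, -0.2, 4.6], [-0.1, -0.2, 4.6]], twist=[0, 0, 0, 0, 0])

```text
t: 39.67
eef_pos: [0.6053, -0.225, 0.1681]
tool_rot: [-0.001, 0.195, 0.981, 0.0]
contact_force: [-0.1, 0.8, 0.5]
gripper_width: 0.797
```

Request:
move_arm(gripper=[0.5, 0.2, 0, 0, 0], xyz=[[0, 0, 0], [0, 0, 0], [0, 0, 0], [0, 0, 0], [0, 0, 0]], twist=[0, 0, 0, 0, 0], squeeze=50)

```text
t: 40.08
eef_pos: [0.6063, -0.2252, 0.1696]
tool_rot: [0.001, 0.195, 0.981, 0.0]
contact_force: [-0.7, 1.4, 6.0]
gripper_width: 0.334
```

```bash
python3 - <<'E'
from h import *
st(); snap('scene','s26',box=(190,130,310,220),scale=6)
E
```

```text
t 40.08 grasp [ 0.6064 -0.2252  0.1156] yawy 67.5 F [-0.7  1.4  6. ] w 0.334 ztilt [0.002 0.   ] q7 1.72
```

View pics/s26.png

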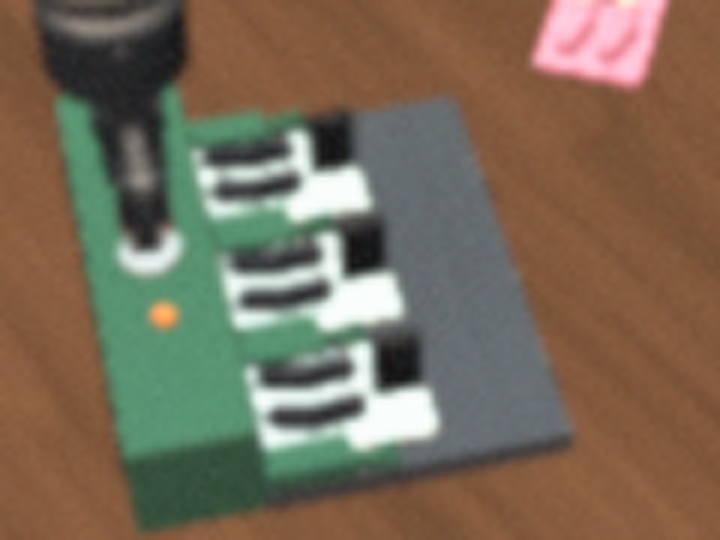

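Request:
move_arm(gripper=[0, 0, 0, 0, 0], xyz=[[0, 0, -0.5], [0, 0, -1.1], [0, 0, -1.7], [0, 0, -2.2], [0, 0, -2.6]], twist=[0, 0, 0, 0, 0])

```text
t: 40.55
eef_pos: [0.6062, -0.2251, 0.1949]
tool_rot: [0.001, 0.195, 0.981, 0.0]
contact_force: [5.6, 0.3, -6.9]
gripper_width: 0.333
```

Request:
move_arm(gripper=[0, 0, 0, 0, 0], xyz=[[0, 0, -0.2], [0, 0, -0.3], [0, 0, -0.4], [0, 0, -0.5], [0, 0, -0.5]], twist=[0, 0, 0, 0, 0])

```text
t: 40.97
eef_pos: [0.6062, -0.2251, 0.1995]
tool_rot: [0.001, 0.195, 0.981, 0.0]
contact_force: [5.8, -0.4, -6.9]
gripper_width: 0.333
```

```bash
python3 - <<'E'
from h import *
st(); snap('scene','s27',box=(190,130,310,220),scale=6)
E
```

```text
t 40.97 grasp [ 0.6062 -0.2251  0.1455] yawy 67.5 F [ 5.8 -0.4 -6.9] w 0.333 ztilt [ 0.001 -0.   ] q7 1.70
```

View pics/s27.png

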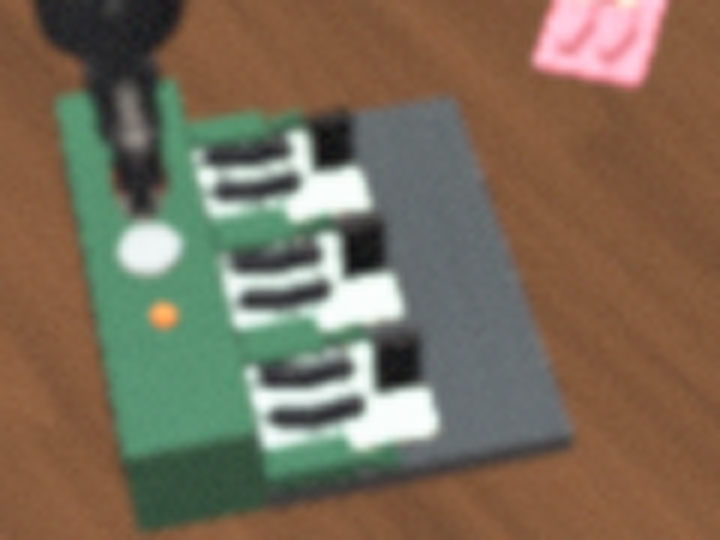

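Request:
move_arm(gripper=[0, 0, 0, 0, 0], xyz=[[0, 0, -0.1], [0, 0, -0.15], [0, 0, -0.2], [0, 0, -0.25], [0, 0, -0.25]], twist=[0, 0, 0, 0, 0])

```text
t: 41.43
eef_pos: [0.6062, -0.225, 0.2]
tool_rot: [0.0, 0.195, 0.981, -0.0]
contact_force: [11.6, -2.9, -21.7]
gripper_width: 0.331
```

Request:
move_arm(gripper=[0.4, 0.8, 0.8, 0.8, 0.8], xyz=[[0, 0, 0], [0, 0, 0], [0, 0, 0], [0, 0, 0], [0, 0, 0]], twist=[0, 0, 0, 0, 0])

```text
t: 41.85
eef_pos: [0.6055, -0.2256, 0.2024]
tool_rot: [0.0, 0.195, 0.981, 0.0]
contact_force: [0.1, -0.8, 0.1]
gripper_width: 0.801
```

Request:
move_arm(gripper=[0.8, 0.8, 0.8, 0.8, 0.8], xyz=[[0, 0, -2], [0, 0, -5], [0, 0, -8], [3, 2, -9], [6, 5, -9]], twist=[0, 0, 0, 0, 0])

```text
t: 42.27
eef_pos: [0.57, -0.1609, 0.2957]
tool_rot: [0.003, 0.199, 0.98, -0.001]
contact_force: [0.9, 0.6, -1.0]
gripper_width: 0.8
```

Request:
move_arm(gripper=[0.8, 0.8, 0.8, 0.8, 0.8], xyz=[[4, 0, 0], [7, 0, 0], [7, 0, 0], [7, 0, 0], [7, 0, 0]], twist=[0, 0, 0, 0, 0])

```text
t: 42.68
eef_pos: [0.5056, -0.1302, 0.2926]
tool_rot: [0.001, 0.195, 0.981, 0.0]
contact_force: [0.7, 0.3, 0.4]
gripper_width: 0.804
```

```bash
python3 - <<'E'
from h import *
st(); snap('wrist','w28',scale=1.5); snap('top','t28',scale=1.5);snap('scene','s28',box=(180,120,340,300),scale=3.3)
print([ (np.round(r['centre'],4),r['p']) for r in spot_point('knob_grip','scene')])
E
```

```text
t 42.68 grasp [ 0.5057 -0.1302  0.2386] yawy 67.5 F [0.7 0.3 0.4] w 0.804 ztilt [0.002 0.   ] q7 1.46
[(array([ 0.6021, -0.227 ,  0.1126]), 0.45), (array([ 0.3249, -0.4677, -0.0025]), 0.23)]
```

View pics/w28.png

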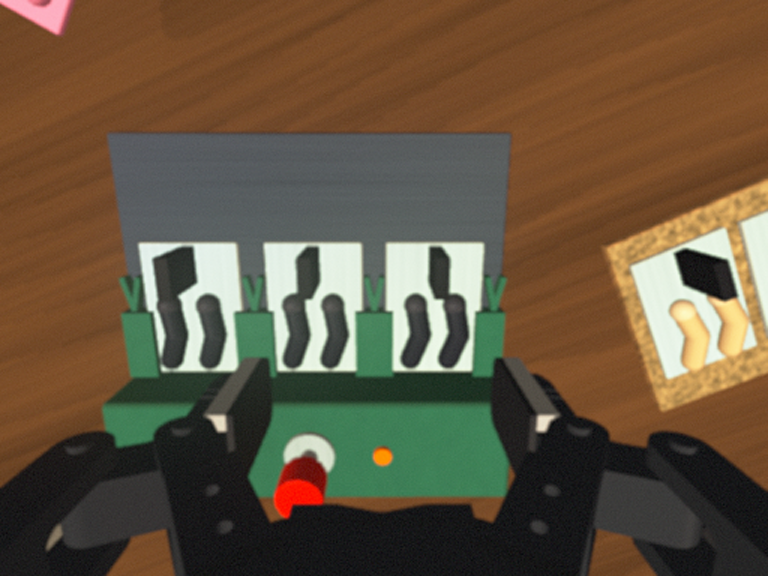

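View pics/t28.png

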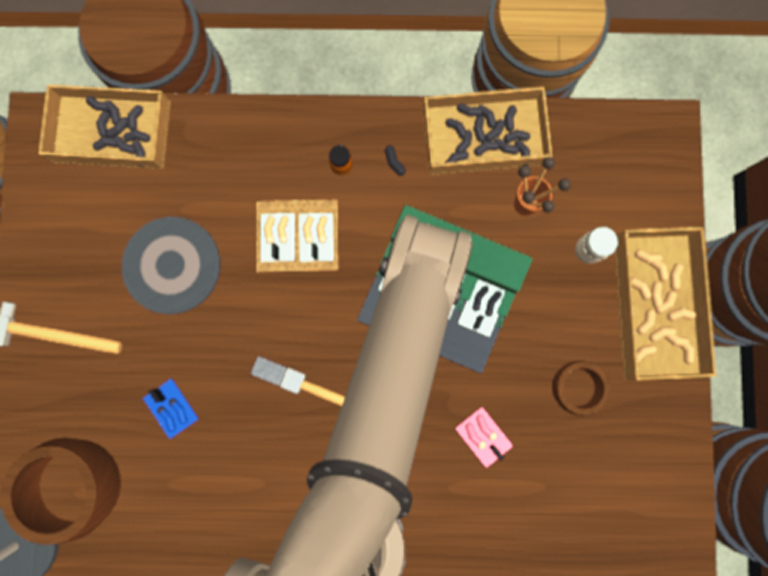

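View pics/s28.png

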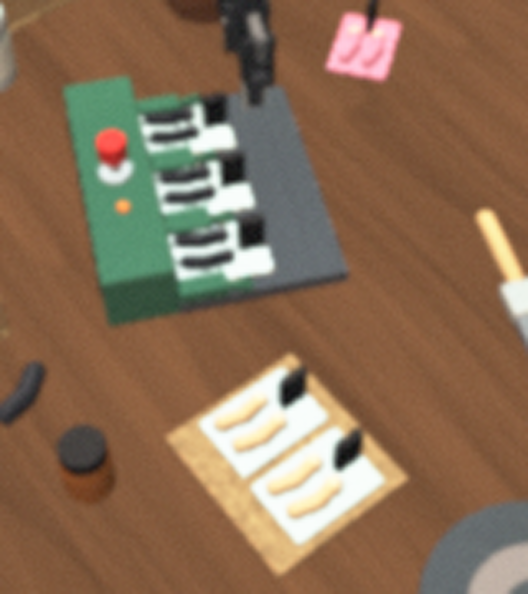

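```bash
python3 - <<'E'
from h import *
print(hand_in())
E
```

```text
the job is handed in; nothing more can be done
None
```

The job is done and handed in at about 43 s of the 210 s allowed. No verdict is reported back, so what follows rests on my own checks.

- **Dry plates:** both came out of the dryer and lie flat, side by side, on the cork board with a gap between them.
- **Wet plates:** all three were there. I slid the plate nearest the dryer into bay 2, the plate next to the wheel into bay 1, and the wheel plate into bay 0. Each has its fin towards the front. Each was pushed until it met the back stop, at 4 to 20 N and at the home position I measured.
- **Start knob:** I pulled it up about 30 mm until the force rose to about 22 N at its stop, then let go. The camera network afterwards put its centre at a height of 0.113 m, against 0.110 m at rest, and the picture shows it down.

In the last pictures the rear edges of the three wet plates line up at the same row. The brush pot, jar, tin, mould ring and the pink and blue look-alikes are where they started.

- **Forces:** setting the wheel plate on the dryer floor, the wrist force briefly read about 41 N upwards through the held plate, so I backed off before sliding it in. It stayed well under the 120 N wrist limit.
- **Dryer position:** my first estimate from the top camera was about 3 mm off, so I used the wrist camera's measurement.

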